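# Open the wash pot, park its lid on the drip rest and stand the orange plate on the easel

## Task

Lift the loose lid off the wash pot by its knob and lay it gently, without dropping it or pressing hard, on the sloping drip rest: underside flat on the deck and rim against the two red stop pins, then let go. Then draw the orange printing plate straight up out of its slot in the pot and stand it gently on the yellow and black easel, roughly centred, its lower edge down in the trough and its face leaning on the board. Leave the grey plate in its slot and do not disturb the other things on the table.

Things in the scene. Friction and masses are not known exactly. Their poses are not given: they have to be found in the camera images.
- pot: round steel wash pot fixed to the bench, 174 mm outer diameter, 110 mm high, wall 5 mm, inner floor at 5 mm; origin at the centre of its underside, z up. Inside, a white rack (grooves 60 mm tall, 11 mm wide) holds two plates upright, faces across the pot's x axis, at x = -25 and +25 mm; either plate in either place. Side loop handles at y = +-108 mm, 75 mm high
- lid: loose round steel lid, 0.25 to 0.5 kg; origin at the centre of its underside, z up through the knob. Underside: flat plug of 150 mm diameter, 6 mm deep, loose in the pot's mouth (6 mm play). Flange: 184 mm diameter, 6 to 12 mm above the origin, lies on the pot's rim, so the origin starts 104 mm above the bench. Cone top at 18 mm
- lid_knob (a point): middle of the lid's black knob, 48 mm above the lid's origin on its axis: a cylinder 32 mm in diameter, from 28 to 64 mm above the lid's origin
- rest: foot of the drip rest, fixed: blue base 150 x 150 x 14 mm; origin at the centre of its underside, z up. Over it, on a column, a flat white deck (185 x 170 mm) slopes at 28 deg (0.489 rad), low edge to the foot's -x. The deck is clamped at an UNMEASURED height: its middle is 100 to 160 mm above the bench, straight above the origin. Find it by touch or sight. See rest_seat for the pins
- rest_seat (a point): where the centre of the lid's underside belongs IF the deck is at its lowest (100 mm); the true place is 0 to 60 mm straight above. z axis normal to the deck (28 deg from vertical), x up the slope, y across. Two red stop pins, 12 mm thick, 17 mm tall, stand on the deck 85.5 mm down the slope from its middle, 48 mm to each side; a lid against both has its centre at the deck's middle
- orange_plate: the wanted plate: orange printing plate 8 mm thick (x) x 90 mm wide (y) x 90 mm tall (z), white dots on both faces (both faces are alike), about 0.2 kg; origin at the middle of its lower edge. Starts upright in the pot, lower edge 5 mm and top edge 95 mm above the bench
- orange_plate_top (a point): middle of the orange plate's top edge, 90 mm above its origin
- grey_plate: the other plate, dark grey, same size and origin; stays in its slot
- easel: inspection easel, fixed: yellow base 130 x 140 x 12 mm, black trough 27 mm wide, 120 mm long, yellow front lip 8 mm high on the +x side, black board 55 mm high on the -x side leaning 20 deg (0.349 rad) towards the easel's -x. Origin at the centre of the base's underside, z up
- easel_seat (a point): where the middle of the plate's lower edge belongs, in the trough about 36 mm above the bench, plate flat on the board. Its z axis runs up along the board (20 degrees from vertical, leaning to the easel's -x), its x axis is normal to the board, pointing away from it, and y along the trough
- dispenser: bystander: white square solvent dispenser with steel top, 65 x 65 x 137 mm, loose; origin at the centre of its underside
- flacon: bystander: white dotted flacon with a chrome ball cap, 40 mm diameter, 96 mm tall, loose; origin at the centre of its underside
- pliers: bystander: yellow-handled pliers lying flat, about 175 mm long, loose
- scraper: bystander: flat scraper with a wooden handle, 160 mm long, lying flat, loose
- tape: bystander: roll of yellow tape, 90 mm diameter, 18 mm high, loose; origin at the centre of its underside
There are look-alikes about, which are no part of the job. Leave any green look-alike of the pot alone.

How it is judged (in metres and radians):
On the way, in this order (a step that is already met when the one before it is completed fails the run):
1. the lid lies flat on the deck of the drip rest, against the pins, released (horizontal distance between lid and rest_seat below 0.015 m and angle between the z axis of lid and the z axis of rest_seat, either way round below 0.12 rad and contact force between lid and rest above 0.5 N and contact force between lid and the fingers below 0.05 N and linear speed of lid below 0.03 m/s), for 0.2 s.
2. the orange plate has been drawn up clear of the pot (z of orange_plate in the frame of pot above 0.115 m), for 0.1 s.
At the end, for the whole second after the job is handed in: Lid at rest on the deck, released, within 15 mm (horizontally) of its place against the pins, 0.12 rad of the slope. Orange plate at rest in the trough: within 6 mm of its floor, 10 mm of the board, 25 mm of the middle, 0.18 rad of the board's lean. Grey plate within 15 mm of its start (all of step 1 and x of orange_plate in the frame of easel_seat between -0.006 and 0.01 m and y of orange_plate in the frame of easel_seat between -0.025 and 0.025 m and z of orange_plate in the frame of easel_seat below 0.006 m and angle between the z axis of orange_plate and the z axis of easel_seat, either way round below 0.18 rad and angle between the x axis of orange_plate and the x axis of easel_seat, either way round below 0.2 rad and contact force between orange_plate and easel above 0.5 N and linear speed of orange_plate below 0.03 m/s and not (distance of grey_plate from where it was at the start of the episode above 0.015 m)); the robot touches nothing.
It fails at once if the lid is dropped or bumped onto the rest (faster than 0.2 m/s when not held, or when touching the rest) (linear speed of lid above 0.2 m/s and (contact force between lid and the fingers below 3 N or contact force between lid and rest above 0.5 N)).
It fails at once if the orange plate is dropped (moves faster than 0.3 m/s out of the fingers) (linear speed of orange_plate above 0.3 m/s and contact force between orange_plate and the fingers below 0.05 N).
It fails at once if the lid is pressed onto the drip rest with more than 60 N (contact force between lid and rest above 60 N).
It fails at once if the plate is pressed onto the easel with more than 60 N (contact force between orange_plate and easel above 60 N).
It fails at once if a bystander is moved more than 30 mm, or the grey plate more than 30 mm (distance of any of dispenser, flacon, pliers, scraper, tape, grey_plate from where it was at the start of the episode above 0.03 m).
It also fails if it takes over 59 s, if anything falls off the work surface, if the arm or the gripper's body presses on something with over 40 N, if the wrist force passes 120 N, or if a joint passes its speed limit or range.

## Robot

A 6-joint arm with a two-finger parallel gripper is mounted at the origin on the work surface. World frame = base frame: x ahead of the robot, y to its left, z up, the work surface at z = 0. Lengths are in mm, angles in rad, forces in N, time in s.
With the tool pointing down it reaches from about 225 to 875 mm from the base axis. Payload 3.4 kg.
Tool frame: the origin (TCP) lies between the finger pads; the fingertips stand 25 mm ahead of it and the grasp point (between the pads) lies 6 mm ahead of it; y points along the fingers, z is the direction in which the jaws open and shut, and the axes are right-handed (so a half turn about y gives the same grasp; the last joint's range is limited). The gripper opens to 85 mm and grips with 20 to 120 N. Pads are 22 mm wide; open, the fingers measure 114 mm over their backs; the gripper's body (76 mm by 85 mm) begins 54 mm behind the grasp point. The pads swing forward as they close: fully open they stand 13 mm farther back than shut.
Start: joints at [-1.45, 0.276, 1.505, -0, 1.361, -0.121], TCP at [137.681, -558.305, 256.328] pointing down, gripper open.
Joint ranges: [-2.89, 2.89], [-0.75, 2.08], [0.22, 2.7], [-1.18, 4.32], [0.11, 2.71], [-2.7, 2.7]. Speed limits (rad/s): [2.57, 2.57, 3.14, 3.14, 3.14, 3.14].

## Interface

Orientations are given as a rotation vector (axis times angle).
In Python, from bench import env, optics gives the robot as it stands.
- The arm moves only by the tool send_rows, never from a script. Its argument "increments" is a list of rows, each an object with "offset": the shift along the tool's x, y, z each as a share of 3 cm, from -1 to 1, a list of three; "turn": the turn, a rotation vector about the tool's x, y, z each as a share of 10 degrees, from -1 to 1, a list of three; "jaw": the opening, from 0 (shut) to 1 (fully open). A call has 1 to 20 rows; each row shifts and turns the pose as measured when the row begins, along the tool's axes as they then stand; what a row does not reach is not made up. A row lasts 1/8 s, in which the tool goes at most 62.5 mm and 10.7 degrees, less where a joint would pass 70% of its speed; a pose out of reach is approached as far as the arm can. A call with a number of a shift or a turn outside -1 to 1 is refused whole. A call with a gripper value outside its range is refused whole. The fingers move at their own pace and stop on an object; "squeeze" is the grip in N (left out, the last holds). Time passes only in rows, so rows that do not move let the fingers close. It gives the time, the measured TCP pose, the force and the opening at its end, in the units of the state.
- env.read_state(): the state, without advancing time (a new reading comes with each control period).
- optics.read_camera(name): name is "scene" or "top" or "wrist"; returns a dict with "pixels" (384x512x3 uint8, blue, green, red), "vertical_fov" (degrees; the focal length in pixels is half the picture's height over the tangent of half this angle, whatever the lens; pixels are square), "cx", "cy" (the principal point, pixels), "position" and "rotation" of the camera in the world; the wrist camera has in their place "mount" (4x4, takes a point from camera to tool coordinates, whose origin is the TCP and whose axes are the tool frame's). Camera axes: x right, y down, z forward; pixel columns grow to the right and rows downward; lengths in mm; the calibration is good to about 2 mm. A picture is of the moment at which its call begins: read the wrist's pose just before it. There is no depth.
- env.finish_job(): hands the job in, once; it reports no verdict.
The state is a dict: "time": time; "joint_positions": joint angles; "joint_velocities": joint speeds; "effort": joint torques, N m; "ee_pos": TCP position; "orientation": TCP orientation; "ft_force": force on the tool from outside, world axes, zero at the start; "wrist_torque": the same for the moment, N m; "opening": finger opening in mm.
Only numpy, scipy, OpenCV 4.12 (cv2) and the standard library are available. Lean on these libraries where they do the work, as an engineer would, in place of code of your own. Each camera call takes 0.05 s, during which the arm holds its last target.

## Working session

There is one attempt and no reset: what is moved stays moved. The work goes in short steps, Python scripts to look and compute and a tool call to move; the robot and the scene stay as the last step left them, time stands still between calls to the robot, and variables do not carry over. Pictures are saved under pics/ and viewed, and the job is handed in when it is done.

Besides the shell and the picture viewer there is one more tool, called by a JSON object that holds its "fn" and its "kwargs", one argument or row to a line. send_rows: Moves the arm, as the interface text tells. Shift numbers are shares of 3 cm and turn numbers shares of 10 degrees, none past 1 either way. Its arguments: {"type":"object","properties":{"increments":{"type":"array","items":{"type":"object","properties":{"offset":{"type":"array","items":{"type":"number"}},"turn":{"type":"array","items":{"type":"number"}},"jaw":{"type":"number"}}}},"squeeze":{"type":"number"}},"required":["increments"]}

```bash
ls -la; mkdir -p pics; python3 - <<'E'
from bench import env, optics
import cv2,numpy as np
print(env.read_state())
for n in ("scene","top","wrist"):
    c=optics.read_camera(n)
    cv2.imwrite(f"pics/{n}0.png",c["pixels"])
    print(n,{k:v for k,v in c.items() if k!="pixels"})
E
```

```text
total 12
drwxr-xr-x  3 agent agent 4096 Dec  6 06:10 .
drwxr-xr-x 23 root  root  4096 Dec  6 06:10 ..
drwxr-xr-x  2 agent agent 4096 Dec  6 06:10 pics
{'time': 0.0, 'joint_positions': array([-1.44997635e+00,  2.76590360e-01,  1.50613427e+00, -2.17921478e-06,
        1.36068621e+00, -1.20994615e-01]), 'joint_velocities': array([-1.51752429e-04, -2.19738936e-04, -5.75209344e-04,  4.47885258e-05,
        1.32309121e-03, -1.70982542e-03]), 'effort': array([ 2.57245410e-04, -4.16772759e+01, -2.45804769e+01, -1.97227191e-04,
        1.09880735e-02,  7.87151293e-06]), 'ee_pos': array([ 137.63109363, -557.79141616,  255.44185539]), 'orientation': array([-0.25429846,  2.09488829, -2.0910549 ]), 'ft_force': array([-0.86347199, -0.05088744, -0.46177291]), 'wrist_torque': array([-0.0017543 ,  0.03731095,  0.03274322]), 'opening': 85.3973210674251}
scene {'vertical_fov': 56.12431193508251, 'cx': 252.27121340248542, 'cy': 189.65845139998666, 'position': array([ 755.10415873, -487.97541509,  866.14319489]), 'rotation': array([-2.41783568, -0.65513535,  0.24615276])}
top {'vertical_fov': 44.500382658957115, 'cx': 257.1483188970194, 'cy': 192.4529776171974, 'position': array([ 269.6584982 ,   -4.86371738, 1601.59617029]), 'rotation': array([-2.1704161 ,  2.12421958, -0.13495277])}
wrist {'vertical_fov': 59.4923162670203, 'cx': 262.1474300936608, 'cy': 186.92175428993804, 'mount': array([[-1.04745985e-03,  9.60773541e-01,  2.77332121e-01,
        -6.99915253e+01],
       [-7.02115758e-04, -2.77332911e-01,  9.60773628e-01,
        -1.18357413e+02],
       [ 9.99999205e-01,  8.11652550e-04,  9.65069333e-04,
         1.31128960e-01],
       [ 0.00000000e+00,  0.00000000e+00,  0.00000000e+00,
         1.00000000e+00]])}
```

View pics/scene0.png

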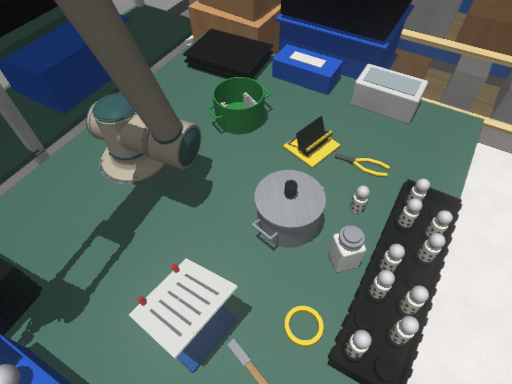

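View pics/top0.png

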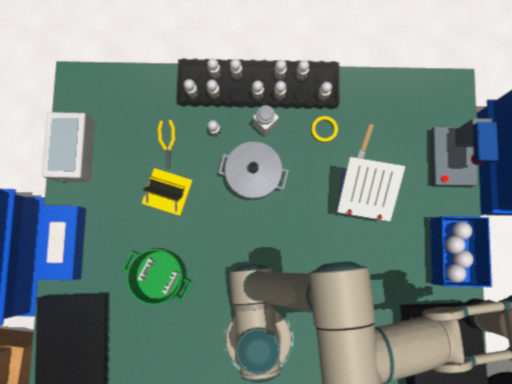

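View pics/wrist0.png

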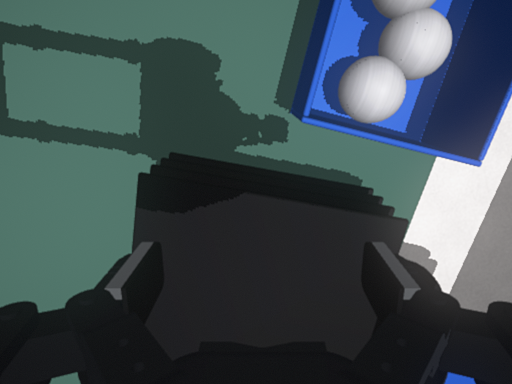

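The scene shows the pot with its lid at (290,200), knob at (290,187); the rest's deck is at about (185,305) with pins at (143,300) and (176,268), and the easel is at (312,142). In the top view the pot is at (253,168), the deck at (372,187), its pins at (349,212)/(380,216), and the easel at (168,190). I'll enlarge these and measure.

```bash
cat > h.py <<'E'
import numpy as np,cv2
from scipy.spatial.transform import Rotation as R
from bench import env, optics
def cam(n):
    c=optics.read_camera(n); return c
def K(c):
    f=192/np.tan(np.radians(c["vertical_fov"])/2)
    return np.array([[f,0,c["cx"]],[0,f,c["cy"]],[0,0,1]])
def pose(c,state=None):
    if "mount" in c:
        s=state; T=np.eye(4);T[:3,:3]=R.from_rotvec(s["orientation"]).as_matrix();T[:3,3]=s["ee_pos"]
        M=T@c["mount"]; return M[:3,:3],M[:3,3]
    return R.from_rotvec(c["rotation"]).as_matrix(),np.array(c["position"])
def unproj(c,uv,z,state=None):
    r,p=pose(c,state); d=r@np.linalg.solve(K(c),[uv[0],uv[1],1]); return p+d*(z-p[2])/d[2]
def proj(c,P,state=None):
    r,p=pose(c,state); P=np.atleast_2d(P); q=(P-p)@r; q=q@K(c).T; return q[:,:2]/q[:,2:]
def ray(c,uv,state=None):
    r,p=pose(c,state); d=r@np.linalg.solve(K(c),[uv[0],uv[1],1]); return p,d/np.linalg.norm(d)
def tri(*rays):
    A=np.zeros((3,3));b=np.zeros(3)
    for p,d in rays:
        M=np.eye(3)-np.outer(d,d);A+=M;b+=M@p
    x=np.linalg.solve(A,b); return x,[np.linalg.norm((np.eye(3)-np.outer(d,d))@(x-p)) for p,d in rays]
def crop(img,x0,y0,x1,y1,k,name):
    cv2.imwrite(name,cv2.resize(img[y0:y1,x0:x1],None,fx=k,fy=k,interpolation=cv2.INTER_CUBIC))
E
python3 - <<'E'
from h import *
import pickle
t=cam("top");s=cam("scene");pickle.dump((t,s),open("c0.pkl","wb"))
crop(t["pixels"],325,115,425,235,5,"pics/t_rest.png")
crop(t["pixels"],130,110,300,230,4,"pics/t_pot.png")
crop(s["pixels"],120,250,250,370,5,"pics/s_rest.png")
crop(s["pixels"],240,100,360,250,4,"pics/s_pot.png")
E
```

```text
(no output)
```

View pics/t_rest.png

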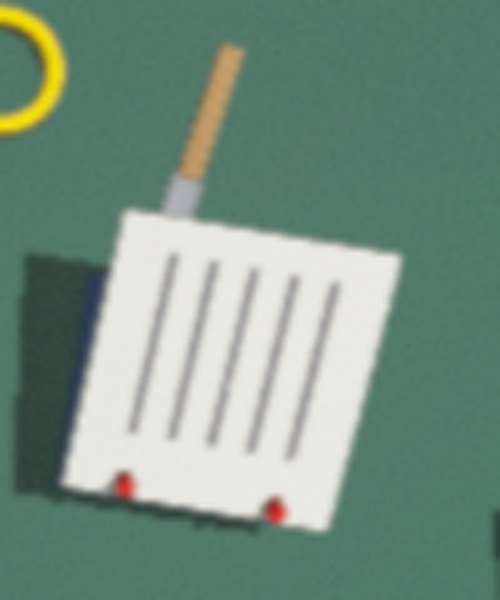

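View pics/t_pot.png

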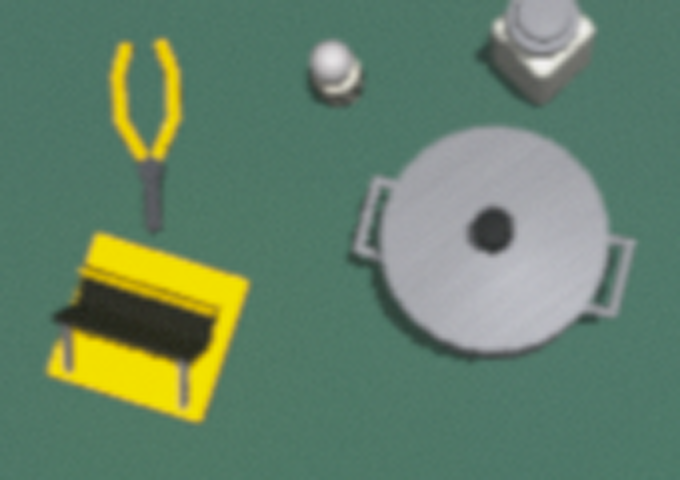

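View pics/s_rest.png

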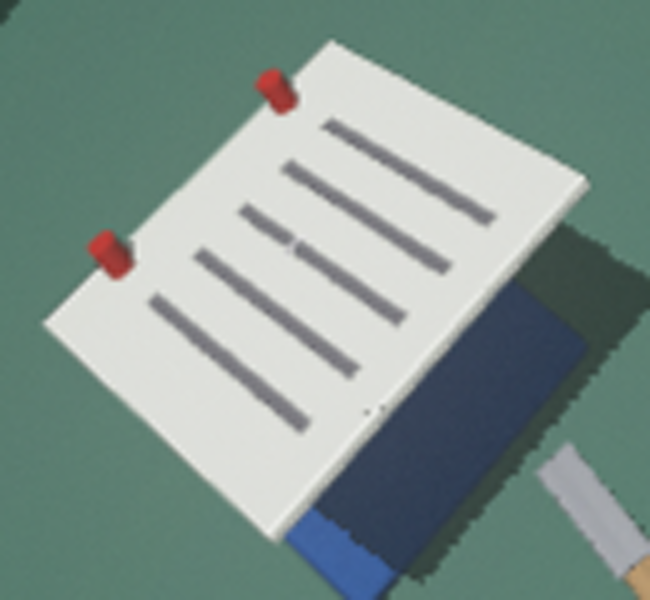

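View pics/s_pot.png

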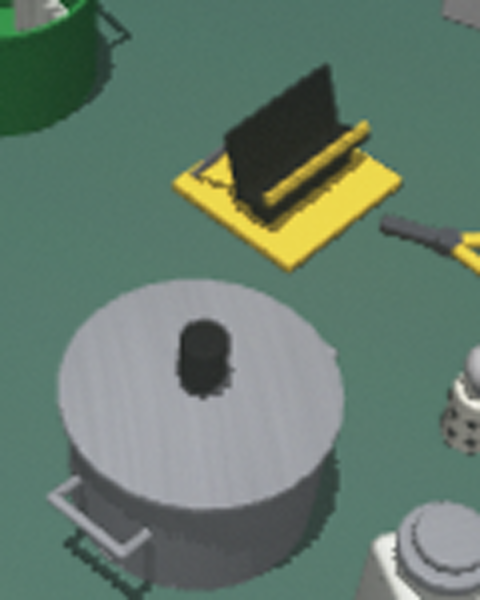

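```bash
cat > fit.py <<'E'
from h import *
import pickle
from scipy.optimize import least_squares
t,s=pickle.load(open("c0.pkl","rb"))
def full(p,off,k): return (np.array(p,float)+.5)/k-.5+np.array(off)
def Rz(a): return R.from_euler('z',a).as_matrix()
S=np.radians(28)
Ry=R.from_euler('y',-S).as_matrix() # x up slope -> +z
dc=np.array([[-92.5,85,0],[-92.5,-85,0],[92.5,-85,0],[92.5,85,0]])
tp=full([(60,487),(328,530),(402,256),(124,208)],(325,115),5)
sp=full([(332,40),(43,323),(275,540),(590,182)],(120,250),5)
pins=np.array([[-85.5,48,17],[-85.5,-48,17]])
def deck(q,P): return (Rz(q[2])@Ry@P.T).T+[q[0],q[1],q[3]]
def f(q):
    P=deck(q,dc); return np.r_[(proj(t,P)-tp).ravel(),(proj(s,P)-sp).ravel()]
for y0 in (0.2,):
    r=least_squares(f,[430,-250,y0,130]); print("rest",r.x,np.round(r.fun,1),r.cost)
q=r.x
print("pins proj",proj(t,deck(q,pins)),proj(s,deck(q,pins)),"seen s",full([(268,75),(103,238)],(120,250),5))
for a,b in zip(tp,sp): print(tri(ray(t,a),ray(s,b)))
# easel
tp=full([(97,233),(248,279),(201,422),(47,375)],(130,110),4)
sp=full([(402,181),(288,264),(174,182)],(240,100),4)
ec=np.array([[65,70,12],[65,-70,12],[-65,-70,12],[-65,70,12]])
def pl(q,P): return (Rz(q[2])@P.T).T+[q[0],q[1],0]
def fe(q):
    P=pl(q,ec); return np.r_[(proj(t,P)-tp).ravel(),(proj(s,P[[0,1,3]])-sp).ravel()]
r=least_squares(fe,[400,300,-.2]);print("easel",r.x,np.round(r.fun,1))
# knob top
kt=full((493,229),(130,110),4);ks=full((205,333),(240,100),4)
print("knob",unproj(t,kt,168),unproj(s,ks,168),tri(ray(t,kt),ray(s,ks)))
# flange in top: extents
c=full((495,240),(130,110),4); print("flange c",unproj(t,c,116))
h=[unproj(t,full(p,(130,110),4),75) for p in [(368,216),(622,277)]];print("handles",h,np.linalg.norm(h[0]-h[1]),(h[0]+h[1])/2,np.arctan2(*(-(h[0]-h[1])[:1],(h[0]-h[1])[1])))
E
python3 fit.py
```

```text
rest [ 4.83948549e+02 -3.40047044e+02 -1.51339347e-01  1.51641437e+02] [ 0.  -0.6 -0.6 -0.  -0.4 -0.2 -0.2  0.   0.3  0.2  0.1  0.7 -0.9  0.3
 -0.  -0.9] 1.6893007679791583
pins proj [[349.09943344 213.46869502]
 [379.3798989  218.7027956 ]] [[172.48328901 265.27424544]
 [139.08174317 297.85221584]] seen s [[173.2 264.6]
 [140.2 297.2]]
(array([ 414.55528135, -243.5697595 ,  107.17415064]), [np.float64(0.32567530828372543), np.float64(0.32567530828376706)])
(array([ 390.58341592, -411.83998213,  112.28417816]), [np.float64(0.9078156906256063), np.float64(0.9078156906255627)])
(array([ 552.08443889, -436.29830176,  195.14260712]), [np.float64(1.4531168619076846), np.float64(1.453116861907463)])
(array([ 578.00453827, -269.26243524,  193.11636531]), [np.float64(0.01858958626031957), np.float64(0.018589586260464152)])
easel [ 4.74505781e+02  3.07671224e+02 -1.25441382e-01] [  0.1   4.3   2.4  -1.3   7.8   0.3   5.9   6.   -4.7  -1.6   1.1   3.4
  19.1 -18.1]
knob [543.59405867  25.4666313  168.        ] [543.63464501  31.06520765 168.        ] (array([543.96151615,  26.24173905, 173.04583651]), [np.float64(1.5744803880872424), np.float64(1.5744803880873532)])
flange c [544.57457185  24.74990589 116.        ]
handles [array([570.17781223, 131.18542973,  75.        ]), array([523.3717113, -79.7242896,  75.       ])] 216.04101645623743 [546.77476177  25.73057006  75.        ] [-0.21838552]
```

```bash
sed -i 's/\[0,1,3\]/[0,1,2]/; s/^r=least_squares(fe.*/r=least_squares(fe,[430,200,-.2]);print("easel",r.x,np.round(r.fun,1));qe=r.x/' fit.py; python3 fit.py | grep -A1 easel
```

```text
easel [ 4.82004579e+02  3.22679584e+02 -2.85457132e-01] [-0.4 -0.4  0.3  0.2 -0.2  0.5 -0.5 -0.1  0.3 -0.4  0.5  1.2 -1.   0.2]
knob [543.59405867  25.4666313  168.        ] [543.63464501  31.06520765 168.        ] (array([543.96151615,  26.24173905, 173.04583651]), [np.float64(1.5744803880872424), np.float64(1.5744803880873532)])
```

```bash
python3 - <<'E'
from h import *
s=env.read_state(); M=R.from_rotvec(s["orientation"]).as_matrix();print(M.round(3))
E
```

```text
[[-0.971 -0.     0.239]
 [-0.239  0.001 -0.971]
 [-0.    -1.    -0.001]]
```

```bash
cat >> h.py <<'E'
def axes(az,tilt=0,taz=0):
    """tool down with jaw axis z at azimuth az; then tilt so tool points outward toward azimuth taz by tilt"""
    z=np.array([np.cos(az),np.sin(az),0]);y=np.array([0,0,-1.]);x=np.cross(y,z)
    M=np.c_[x,y,z]
    ax=np.array([-np.sin(taz),np.cos(taz),0])  # rotating -z by -tilt about this gives + taz
    return R.from_rotvec(-tilt*ax).as_matrix()@M
def plan(pos,M=None,pr=True):
    s=env.read_state();C=R.from_rotvec(s["orientation"]).as_matrix()
    d=C.T@(np.array(pos)-s["ee_pos"])
    w=np.zeros(3) if M is None else R.from_matrix(C.T@M).as_rotvec(degrees=True)
    if pr:
        print("t",round(s["time"],2),"pos",s["ee_pos"].round(1),"F",np.round(s["ft_force"],1),"open",round(s["opening"],1))
        print("offset units(30mm) in current axes",(d/30).round(2),"turn units(10deg)",(w/10).round(3))
        if M is not None: print("offset in target axes units",(M.T@(np.array(pos)-s["ee_pos"])/30).round(2))
    return d,w
E
python3 - <<'E'
from h import *
plan([470,25,300],axes(-1.722))
E
```

```text
t 0.25 pos [ 137.7 -558.1  255.9] F [ 0.4 -0.8  1.5] open 85.7
offset units(30mm) in current axes [-15.41  -1.45 -16.22] turn units(10deg) [0.005 2.252 0.   ]
offset in target axes units [ -8.02  -1.47 -20.88]
```

{"fn": "send_rows", "kwargs": {
  "increments": [
    {"offset": [0,-0.4,0],"turn": [0,0.75,0],"jaw": 1},
    {"offset": [0,-0.4,0],"turn": [0,0.75,0],"jaw": 1},
    {"offset": [0,-0.4,0],"turn": [0,0.75,0],"jaw": 1},
    {"offset": [-0.5,0,-1],"turn": [0,0,0],"jaw": 1},
    {"offset": [-0.5,0,-1],"turn": [0,0,0],"jaw": 1},
    {"offset": [-0.5,0,-1],"turn": [0,0,0],"jaw": 1},
    {"offset": [-0.5,0,-1],"turn": [0,0,0],"jaw": 1},
    {"offset": [-0.5,0,-1],"turn": [0,0,0],"jaw": 1},
    {"offset": [-0.5,0,-1],"turn": [0,0,0],"jaw": 1},
    {"offset": [-0.5,0,-1],"turn": [0,0,0],"jaw": 1},
    {"offset": [-0.5,0,-1],"turn": [0,0,0],"jaw": 1},
    {"offset": [-0.5,0,-1],"turn": [0,0,0],"jaw": 1},
    {"offset": [-0.5,0,-1],"turn": [0,0,0],"jaw": 1},
    {"offset": [-0.5,0,-1],"turn": [0,0,0],"jaw": 1},
    {"offset": [-0.5,0,-1],"turn": [0,0,0],"jaw": 1},
    {"offset": [-0.5,0,-1],"turn": [0,0,0],"jaw": 1},
    {"offset": [-0.5,0,-1],"turn": [0,0,0],"jaw": 1}
  ]
}}

```text
time: 2.38
ee_pos: [420.7, -167.5, 292.3]
orientation: [-0.183, -2.136, 2.131]
ft_force: [-0.6, -0.4, -0.1]
opening: 85.5
```

```bash
python3 - <<'E'
from h import *
plan([543.5,26,290],axes(-1.722))
E
```

```text
t 2.38 pos [ 420.7 -167.5  292.3] F [-0.6 -0.4 -0.1] open 85.5
offset units(30mm) in current axes [-2.94  0.1  -7.05] turn units(10deg) [ 0.014 -0.107 -0.005]
offset in target axes units [-3.08  0.08 -6.99]
```

{"fn": "send_rows", "kwargs": {
  "increments": [
    {"offset": [-0.44,0,-1],"turn": [0,-0.1,0],"jaw": 1},
    {"offset": [-0.44,0,-1],"turn": [0,0,0],"jaw": 1},
    {"offset": [-0.44,0,-1],"turn": [0,0,0],"jaw": 1},
    {"offset": [-0.44,0,-1],"turn": [0,0,0],"jaw": 1},
    {"offset": [-0.44,0,-1],"turn": [0,0,0],"jaw": 1},
    {"offset": [-0.44,0,-1],"turn": [0,0,0],"jaw": 1},
    {"offset": [-0.44,0,-0.9],"turn": [0,0,0],"jaw": 1},
    {"offset": [0,0,0],"turn": [0,0,0],"jaw": 0.7}
  ]
}}

```text
time: 3.38
ee_pos: [547.7, 31.5, 292.1]
orientation: [-0.16, -2.147, 2.143]
ft_force: [0.0, -0.5, -0.6]
opening: 69.8
```

```bash
python3 - <<'E'
from h import *
import pickle
plan([543.5,26,290],axes(-1.722))
s=env.read_state();c=cam("wrist");pickle.dump((s,c),open("w1.pkl","wb"));cv2.imwrite("pics/w1.png",c["pixels"])
print(s["orientation"], s["joint_positions"])
print(proj(c,[[543.5,26,168],[543.5,26,132],[543.5,26,116]],s))
E
```

```text
t 3.38 pos [547.7  31.5 292.1] F [ 0.  -0.5 -0.6] open 69.8
offset units(30mm) in current axes [0.11 0.07 0.2 ] turn units(10deg) [ 0.011  0.017 -0.005]
offset in target axes units [0.11 0.07 0.2 ]
[-0.16026369 -2.14692275  2.14279251] [-0.07050053  0.21720609  1.49723971  0.00193712  1.42618335  1.64822612]
[[269.90181452 191.52944806]
 [269.01968411 179.3721724 ]
 [268.69221716 174.85911398]]
```

View pics/w1.png

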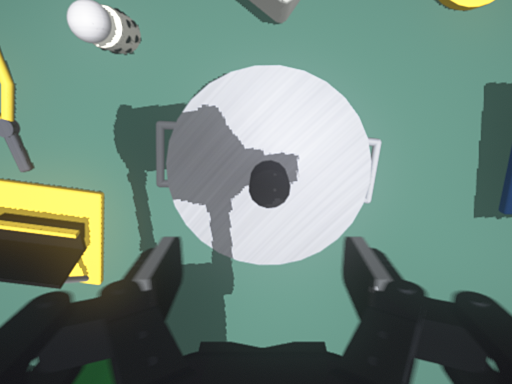

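```bash
python3 - <<'E'
from h import *
import pickle
s,c=pickle.load(open("w1.pkl","rb"))
im=c["pixels"];crop(im,150,50,400,280,3,"pics/w1c.png")
hsv=cv2.cvtColor(im,cv2.COLOR_BGR2HSV)
# draw predicted model for knob/flange at candidate pos
from scipy.optimize import least_squares
g=np.linalg.norm(im.astype(float),axis=2)
a=np.linspace(0,2*np.pi,60,endpoint=False)
def circ(x,y,z,r): return np.c_[x+r*np.cos(a),y+r*np.sin(a),0*a+z]
o=cv2.resize(im,None,fx=1.5,fy=1.5)
for x,y in [(543.5,26)]:
  for z,r,col in [(168,16,(0,255,0)),(132,16,(255,255,0)),(116,92,(0,0,255)),(110,92,(255,0,255))]:
    p=proj(c,circ(x,y,z,r),s); cv2.polylines(o,[np.int32((p+.5)*1.5*8)],True,col,1,cv2.LINE_AA,3)
cv2.imwrite("pics/w1o.png",o)
E
```

```text
(no output)
```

View pics/w1o.png

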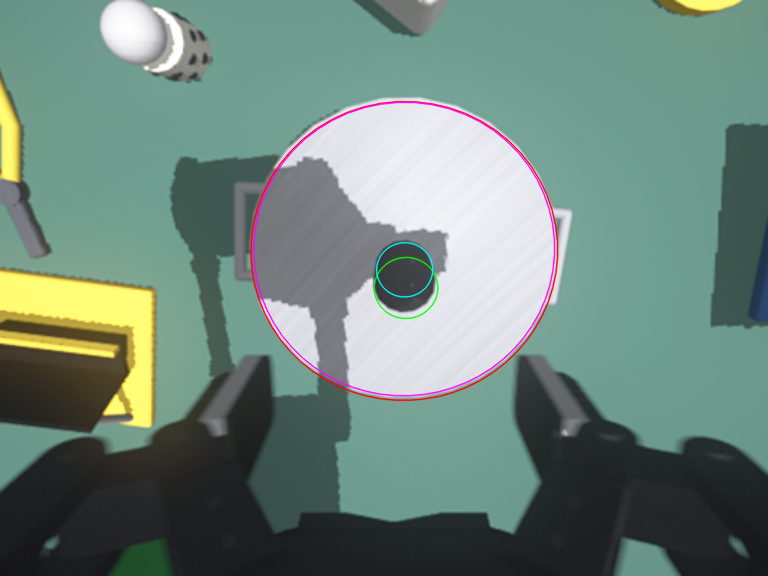

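```bash
python3 - <<'E'
from h import *
plan([545.3,26.3,160],axes(-1.722))
E
```

```text
t 3.42 pos [547.   30.6 292.1] F [ 0.2 -1.   0.5] open 62.9
offset units(30mm) in current axes [0.04 4.4  0.16] turn units(10deg) [ 0.007  0.012 -0.001]
offset in target axes units [0.03 4.4  0.15]
```

{"fn": "send_rows", "kwargs": {
  "increments": [
    {"offset": [0.03,0.8,0.15],"turn": [0,0,0],"jaw": 0.7},
    {"offset": [0,0.8,0],"turn": [0,0,0],"jaw": 0.7},
    {"offset": [0,0.8,0],"turn": [0,0,0],"jaw": 0.7},
    {"offset": [0,0.7,0],"turn": [0,0,0],"jaw": 0.7},
    {"offset": [0,0.5,0],"turn": [0,0,0],"jaw": 0.7},
    {"offset": [0,0.3,0],"turn": [0,0,0],"jaw": 0.7},
    {"offset": [0,0,0],"turn": [0,0,0],"jaw": 0.7}
  ]
}}

```text
time: 4.3
ee_pos: [542.1, 19.9, 173.2]
orientation: [-0.166, -2.138, 2.145]
ft_force: [-0.0, 1.0, 0.3]
opening: 59.7
```

```bash
python3 - <<'E'
from h import *
plan([545.3,26.3,160],axes(-1.722))
c=cam("wrist");cv2.imwrite("pics/w2.png",c["pixels"])
E
```

```text
t 4.3 pos [542.1  19.9 173.2] F [-0.   1.   0.3] open 59.7
offset units(30mm) in current axes [-0.07  0.44 -0.23] turn units(10deg) [-0.018 -0.017 -0.005]
offset in target axes units [-0.07  0.44 -0.23]
```

View pics/w2.png

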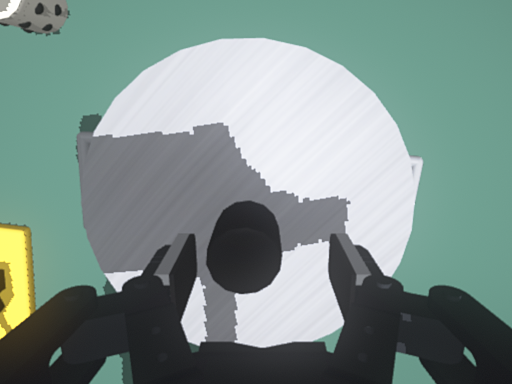

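{"fn": "send_rows", "kwargs": {
  "increments": [
    {"offset": [-0.07,0,-0.23],"turn": [0,0,0],"jaw": 0.7},
    {"offset": [0,0.3,0],"turn": [0,0,0],"jaw": 0.7},
    {"offset": [0,0.15,0],"turn": [0,0,0],"jaw": 0.7},
    {"offset": [0,0,0],"turn": [0,0,0],"jaw": 0.7}
  ]
}}

```text
time: 4.85
ee_pos: [547.1, 27.1, 160.8]
orientation: [-0.17, -2.141, 2.147]
ft_force: [0.0, -0.1, -0.5]
opening: 59.7
```

```bash
python3 - <<'E'
from h import *
plan([545.3,26.3,160],axes(-1.722))
c=cam("wrist");cv2.imwrite("pics/w3.png",c["pixels"])
E
```

```text
t 4.85 pos [547.1  27.1 160.8] F [ 0.  -0.1 -0.5] open 59.7
offset units(30mm) in current axes [0.06 0.03 0.03] turn units(10deg) [-0.016 -0.012 -0.031]
offset in target axes units [0.06 0.03 0.03]
```

View pics/w3.png

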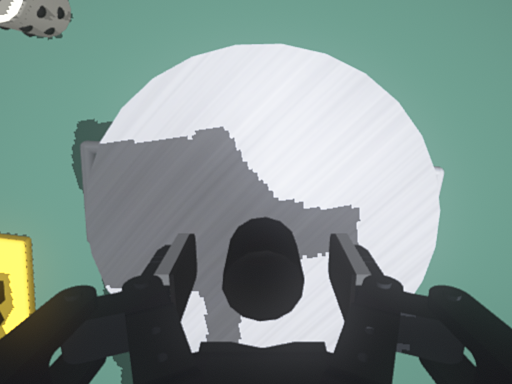

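The knob (262,270) is centred between the pads, so I'm closing on it.

{"fn": "send_rows", "kwargs": {
  "increments": [
    {"offset": [0.05,0,0],"turn": [0,0,0],"jaw": 0.4},
    {"offset": [0,0,0],"turn": [0,0,0],"jaw": 0.3},
    {"offset": [0,0,0],"turn": [0,0,0],"jaw": 0.2},
    {"offset": [0,0,0],"turn": [0,0,0],"jaw": 0.1},
    {"offset": [0,0,0],"turn": [0,0,0],"jaw": 0},
    {"offset": [0,0,0],"turn": [0,0,0],"jaw": 0}
  ],
  "squeeze": 80
}}

```text
time: 5.65
ee_pos: [545.6, 27.2, 161.4]
orientation: [-0.171, -2.141, 2.148]
ft_force: [0.6, -0.2, -0.3]
opening: 30.5
```

```bash
python3 - <<'E'
from h import *
plan([545.3,26.3,160],axes(-1.722))
E
```

```text
t 5.65 pos [545.6  27.2 161.4] F [ 0.6 -0.2 -0.3] open 30.5
offset units(30mm) in current axes [0.   0.05 0.03] turn units(10deg) [-0.015 -0.013 -0.034]
offset in target axes units [0.   0.05 0.03]
```

{"fn": "send_rows", "kwargs": {
  "increments": [
    {"offset": [0,-0.3,0],"turn": [0,0,0],"jaw": 0},
    {"offset": [0,-0.5,0],"turn": [0,0,0],"jaw": 0},
    {"offset": [0,-0.7,0],"turn": [0,0,0],"jaw": 0},
    {"offset": [0,-0.7,0],"turn": [0,0,0],"jaw": 0},
    {"offset": [0,-0.7,0],"turn": [0,0,0],"jaw": 0},
    {"offset": [0,-0.7,0],"turn": [0,0,0],"jaw": 0},
    {"offset": [0,-0.7,0],"turn": [0,0,0],"jaw": 0},
    {"offset": [0,-0.7,0],"turn": [0,0,0],"jaw": 0},
    {"offset": [0,-0.7,0],"turn": [0,0,0],"jaw": 0}
  ]
}}

```text
time: 6.78
ee_pos: [542.8, 27.9, 342.1]
orientation: [-0.169, -2.14, 2.147]
ft_force: [-0.2, -1.0, -3.0]
opening: 29.8
```

```bash
python3 - <<'E'
from h import *
q=[484,-340,-0.1513,151.6]
n=np.array([-np.sin(np.radians(28))*np.cos(q[2]),-np.sin(np.radians(28))*np.sin(q[2]),np.cos(np.radians(28))])
M=axes(-1.722,np.radians(28),q[2]); print(M.round(3),n)
tgt=np.array([484,-340,151.6])+n*(57.4+70)
print(tgt)
plan(tgt,M)
plan([tgt[0],tgt[1],tgt[2]+50],axes(-1.722))
c=cam("wrist");cv2.imwrite("pics/w4.png",c["pixels"])
E
```

```text
[[-0.873  0.464 -0.151]
 [ 0.133 -0.071 -0.989]
 [-0.469 -0.883  0.   ]] [-0.46410831  0.07076035  0.88294759]
[ 424.8726017  -330.9851309   264.08752333]
t 6.78 pos [542.8  27.9 342.1] F [-0.2 -1.  -3. ] open 29.8
offset units(30mm) in current axes [ 2.06  2.63 12.42] turn units(10deg) [-0.02  -0.009  2.776]
offset in target axes units [ 3.06  1.32 12.42]
t 6.78 pos [542.8  27.9 342.1] F [-0.2 -1.  -3. ] open 29.8
offset units(30mm) in current axes [ 2.06  0.96 12.42] turn units(10deg) [-0.017 -0.014 -0.024]
offset in target axes units [ 2.08  0.93 12.42]
```

View pics/w4.png

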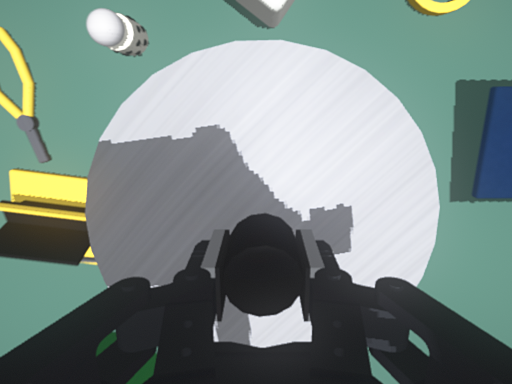

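{"fn": "send_rows", "kwargs": {
  "increments": [
    {"offset": [0.1,0,0.5],"turn": [0,0,0],"jaw": 0},
    {"offset": [0.15,0,0.85],"turn": [0,0,0],"jaw": 0},
    {"offset": [0.15,0,0.85],"turn": [0,0,0],"jaw": 0},
    {"offset": [0.15,0,0.85],"turn": [0,0,0],"jaw": 0},
    {"offset": [0.15,0,0.85],"turn": [0,0,0],"jaw": 0},
    {"offset": [0.15,0,0.85],"turn": [0,0,0],"jaw": 0},
    {"offset": [0.15,0,0.85],"turn": [0,0,0],"jaw": 0},
    {"offset": [0.15,0,0.85],"turn": [0,0,0],"jaw": 0},
    {"offset": [0.15,0,0.85],"turn": [0,0,0],"jaw": 0},
    {"offset": [0.15,0,0.85],"turn": [0,0,0],"jaw": 0},
    {"offset": [0.15,0,0.85],"turn": [0,0,0],"jaw": 0},
    {"offset": [0.15,0,0.85],"turn": [0,0,0],"jaw": 0},
    {"offset": [0.15,0,0.85],"turn": [0,0,0],"jaw": 0},
    {"offset": [0.15,0,0.85],"turn": [0,0,0],"jaw": 0},
    {"offset": [0.1,0,0.5],"turn": [0,0,0],"jaw": 0}
  ]
}}

```text
time: 8.7
ee_pos: [403.7, -336.4, 335.6]
orientation: [-0.152, -2.13, 2.133]
ft_force: [0.3, 0.7, -3.4]
opening: 30.2
```

{"fn": "send_rows", "kwargs": {
  "increments": [
    {"offset": [0,0,0],"turn": [0,0,0.55],"jaw": 0},
    {"offset": [0,0,0],"turn": [0,0,0.55],"jaw": 0},
    {"offset": [0,0,0],"turn": [0,0,0.55],"jaw": 0},
    {"offset": [0,0,0],"turn": [0,0,0.55],"jaw": 0},
    {"offset": [0,0,0],"turn": [0,0,0.55],"jaw": 0},
    {"offset": [0,0,0],"turn": [0,0,0],"jaw": 0}
  ]
}}

```text
time: 9.45
ee_pos: [398.2, -335.0, 330.3]
orientation: [0.641, 1.982, -2.054]
ft_force: [-0.7, -1.0, -3.4]
opening: 30.1
```

```bash
cat > rest.py <<'E'
from h import *
S=np.radians(28);q=[484,-340,-0.1513,151.6]
n=np.array([-np.sin(S)*np.cos(q[2]),-np.sin(S)*np.sin(q[2]),np.cos(S)])
up=np.array([np.cos(S)*np.cos(q[2]),np.cos(S)*np.sin(q[2]),np.sin(S)])
M=axes(-1.722,S,q[2])
mid=np.array([q[0],q[1],q[3]])
E
python3 - <<'E'
from rest import *
s=env.read_state();print(s["joint_positions"].round(2))
plan(mid+n*(57.4+60)+up*10,M)
c=cam("wrist");cv2.imwrite("pics/w5.png",c["pixels"])
c=cam("scene");crop(c["pixels"],60,180,320,384,3,"pics/s5.png")
E
```

```text
[-1.07 -0.02  1.77  0.41  1.13  0.53]
t 9.45 pos [ 398.2 -335.   330.3] F [-0.7 -1.  -3.4] open 30.1
offset units(30mm) in current axes [-0.11  2.68 -0.27] turn units(10deg) [-0.009 -0.048  0.13 ]
offset in target axes units [-0.06  2.69 -0.27]
```

View pics/w5.png

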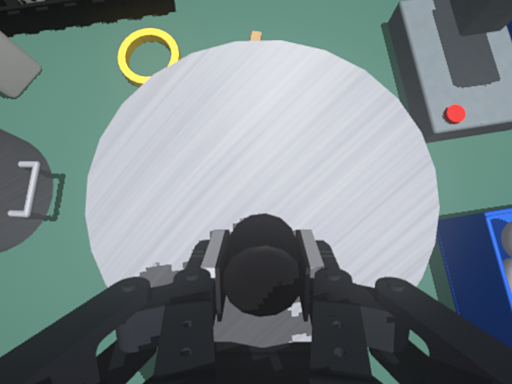

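View pics/s5.png

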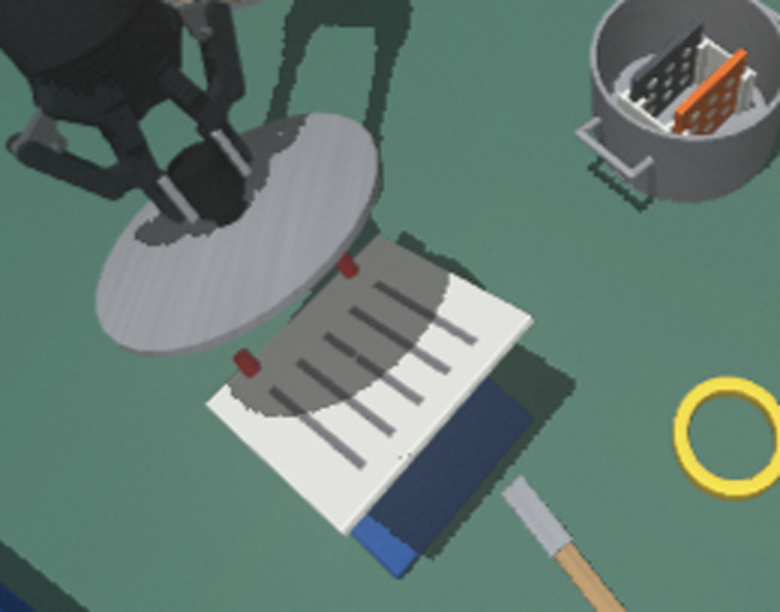

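{"fn": "send_rows", "kwargs": {
  "increments": [
    {"offset": [-0.05,0,-0.27],"turn": [0,-0.05,0.13],"jaw": 0},
    {"offset": [0,0.6,0],"turn": [0,0,0],"jaw": 0},
    {"offset": [0,0.7,0],"turn": [0,0,0],"jaw": 0},
    {"offset": [0,0.7,0],"turn": [0,0,0],"jaw": 0},
    {"offset": [0,0.6,0],"turn": [0,0,0],"jaw": 0},
    {"offset": [0,0.4,0],"turn": [0,0,0],"jaw": 0},
    {"offset": [0,0,0],"turn": [0,0,0],"jaw": 0}
  ]
}}

```text
time: 10.42
ee_pos: [450.2, -332.2, 252.1]
orientation: [0.638, 1.954, -2.034]
ft_force: [-0.1, -0.1, -3.3]
opening: 29.7
```

```bash
python3 - <<'E'
from rest import *
plan(mid+n*(57.4+8)+up*8,M)
c=cam("scene");crop(c["pixels"],60,180,320,384,3,"pics/s6.png")
E
```

```text
t 10.43 pos [ 450.2 -332.2  252.1] F [-0.1 -0.1 -3.3] open 29.7
offset units(30mm) in current axes [0.29 1.32 0.09] turn units(10deg) [ 0.007  0.074 -0.018]
offset in target axes units [0.29 1.32 0.09]
```

View pics/s6.png

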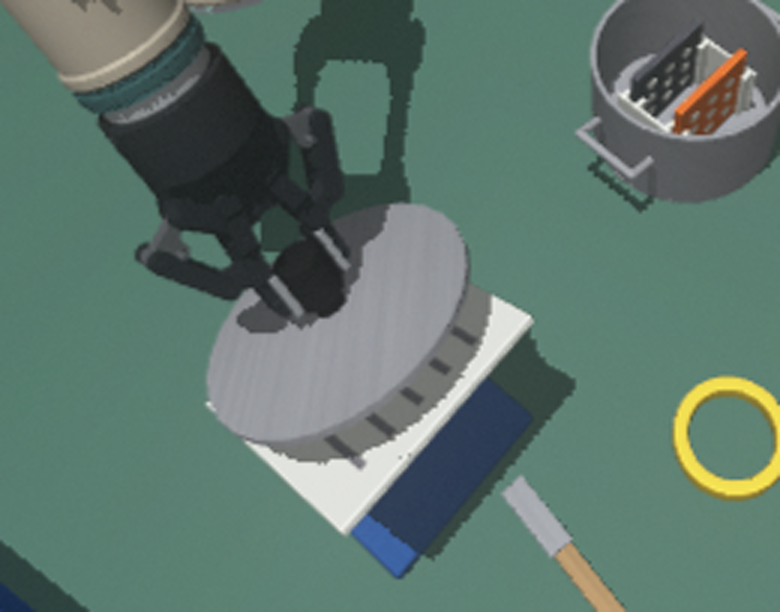

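{"fn": "send_rows", "kwargs": {
  "increments": [
    {"offset": [0.25,0.3,0.09],"turn": [0,0.07,0],"jaw": 0},
    {"offset": [0,0.4,0],"turn": [0,0,0],"jaw": 0},
    {"offset": [0,0.4,0],"turn": [0,0,0],"jaw": 0},
    {"offset": [0,0.15,0],"turn": [0,0,0],"jaw": 0},
    {"offset": [0,0,0],"turn": [0,0,0],"jaw": 0}
  ]
}}

```text
time: 11.1
ee_pos: [461.6, -338.1, 215.0]
orientation: [0.655, 1.957, -2.037]
ft_force: [-0.5, 1.0, -3.5]
opening: 30.4
```

```bash
python3 - <<'E'
from rest import *
plan(mid+n*(57.4)+up*5,M)
c=cam("scene");crop(c["pixels"],60,180,320,384,3,"pics/s7.png")
E
```

```text
t 11.1 pos [ 461.6 -338.1  215. ] F [-0.5  1.  -3.5] open 30.4
offset units(30mm) in current axes [ 0.17  0.3  -0.05] turn units(10deg) [-0.009 -0.    -0.032]
offset in target axes units [ 0.16  0.3  -0.05]
```

View pics/s7.png

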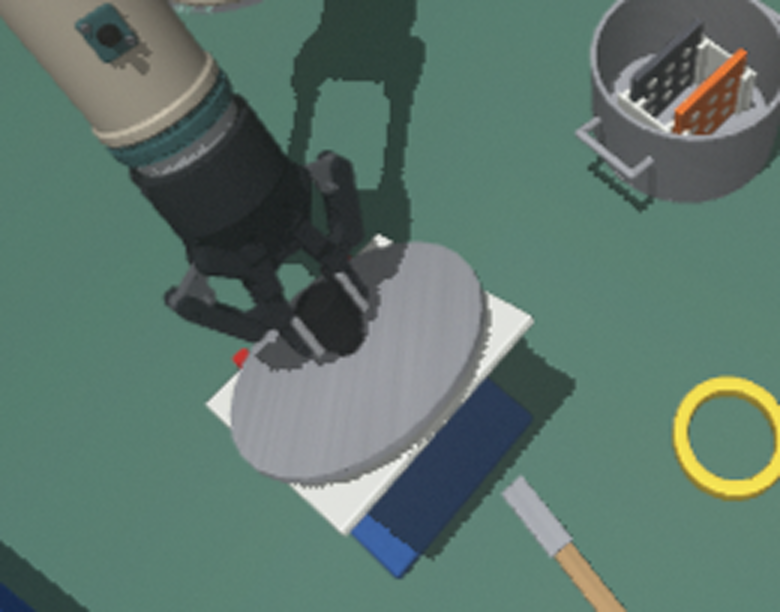

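{"fn": "send_rows", "kwargs": {
  "increments": [
    {"offset": [0,0.1,0],"turn": [0,0,0],"jaw": 0},
    {"offset": [0,0.06,0],"turn": [0,0,0],"jaw": 0},
    {"offset": [0,0,0],"turn": [0,0,0],"jaw": 0}
  ]
}}

```text
time: 11.52
ee_pos: [464.1, -338.8, 211.5]
orientation: [0.656, 1.955, -2.038]
ft_force: [-0.1, -0.0, -2.7]
opening: 30.1
```

```bash
python3 - <<'E'
from rest import *
plan(mid+n*(57.4)+up*5,M)
E
```

```text
t 11.53 pos [ 464.1 -338.8  211.5] F [-0.1 -0.  -2.7] open 30.1
offset units(30mm) in current axes [ 0.19  0.16 -0.06] turn units(10deg) [-0.016  0.003 -0.039]
offset in target axes units [ 0.19  0.16 -0.06]
```

{"fn": "send_rows", "kwargs": {
  "increments": [
    {"offset": [0,0.06,-0.05],"turn": [0,0,0],"jaw": 0},
    {"offset": [0,0.06,0],"turn": [0,0,0],"jaw": 0},
    {"offset": [0,0,0],"turn": [0,0,0],"jaw": 0}
  ]
}}

```text
time: 11.9
ee_pos: [466.2, -337.5, 208.4]
orientation: [0.656, 1.954, -2.038]
ft_force: [-0.0, -0.5, -3.1]
opening: 30.0
```

```bash
python3 - <<'E'
from rest import *
plan(mid+n*(57.4)+up*5,M)
E
```

```text
t 11.9 pos [ 466.2 -337.5  208.4] F [-0.  -0.5 -3.1] open 30.0
offset units(30mm) in current axes [ 0.19  0.04 -0.01] turn units(10deg) [-0.018  0.004 -0.041]
offset in target axes units [ 0.19  0.04 -0.01]
```

{"fn": "send_rows", "kwargs": {
  "increments": [
    {"offset": [0,0.05,0],"turn": [0,0,0],"jaw": 0},
    {"offset": [0,0.05,0],"turn": [0,0,0],"jaw": 0},
    {"offset": [0,0,0],"turn": [0,0,0],"jaw": 0}
  ]
}}

```text
time: 12.28
ee_pos: [466.7, -337.6, 207.8]
orientation: [0.654, 1.952, -2.038]
ft_force: [-1.3, 0.8, -1.4]
opening: 30.1
```

```bash
python3 - <<'E'
from rest import *
plan(mid+n*(57.4)+up*5,M)
E
```

```text
t 12.28 pos [ 466.7 -337.6  207.8] F [-1.3  0.8 -1.4] open 30.1
offset units(30mm) in current axes [ 0.2   0.01 -0.01] turn units(10deg) [-0.023  0.017 -0.043]
offset in target axes units [ 0.2   0.01 -0.01]
```

Contact came at the modelled deck height. Next I slide down the slope to the pins.

{"fn": "send_rows", "kwargs": {
  "increments": [
    {"offset": [0.1,0,0],"turn": [0,0,0],"jaw": 0},
    {"offset": [0.1,0,0],"turn": [0,0,0],"jaw": 0},
    {"offset": [0.07,0,0],"turn": [0,0,0],"jaw": 0},
    {"offset": [0,0,0],"turn": [0,0,0],"jaw": 0}
  ]
}}

```text
time: 12.78
ee_pos: [460.1, -337.5, 204.4]
orientation: [0.657, 1.949, -2.039]
ft_force: [0.2, 0.3, -0.7]
opening: 30.2
```

```bash
python3 - <<'E'
from rest import *
plan(mid+n*(57.4),M)
s=env.read_state();print("F tool",(R.from_rotvec(s["orientation"]).as_matrix().T@s["ft_force"]).round(1))
c=cam("scene");crop(c["pixels"],60,180,320,384,3,"pics/s8.png")
E
```

```text
t 12.78 pos [ 460.1 -337.5  204.4] F [ 0.2  0.3 -0.7] open 30.2
offset units(30mm) in current axes [ 0.12  0.02 -0.04] turn units(10deg) [-0.033  0.014 -0.057]
offset in target axes units [ 0.12  0.02 -0.04]
F tool [ 0.2  0.7 -0.3]
```

View pics/s8.png

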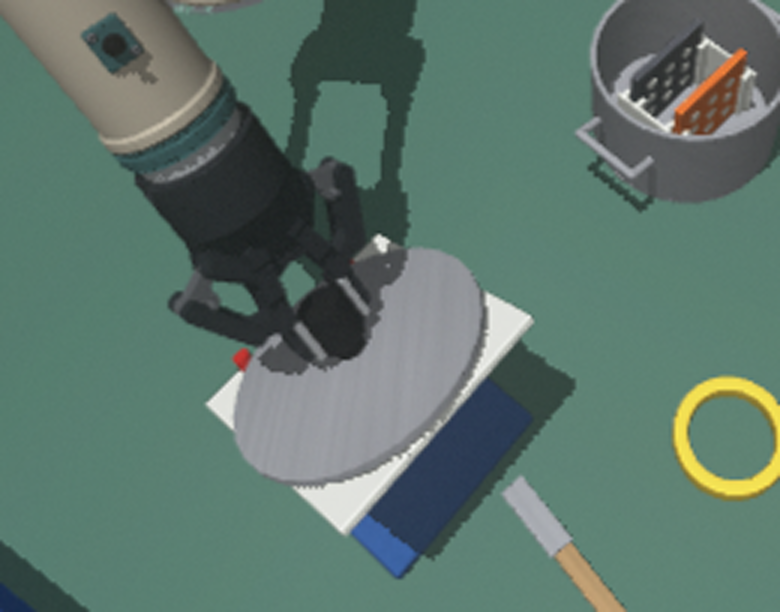

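{"fn": "send_rows", "kwargs": {
  "increments": [
    {"offset": [0.05,0.01,0],"turn": [0,0,0],"jaw": 0},
    {"offset": [0.05,0,0],"turn": [0,0,0],"jaw": 0},
    {"offset": [0.05,0,0],"turn": [0,0,0],"jaw": 0},
    {"offset": [0.05,0,0],"turn": [0,0,0],"jaw": 0}
  ]
}}

```text
time: 13.32
ee_pos: [458.5, -337.5, 204.5]
orientation: [0.666, 1.943, -2.035]
ft_force: [5.5, 1.6, 0.3]
opening: 30.1
```

```bash
python3 - <<'E'
from rest import *
plan(mid+n*(57.4),M)
s=env.read_state();print("F tool",(R.from_rotvec(s["orientation"]).as_matrix().T@s["ft_force"]).round(1))
E
```

```text
t 13.32 pos [ 458.5 -337.5  204.5] F [5.5 1.6 0.3] open 30.1
offset units(30mm) in current axes [ 0.08  0.04 -0.05] turn units(10deg) [-0.038  0.007 -0.108]
offset in target axes units [ 0.08  0.04 -0.05]
F tool [-4.7  2.3 -2.5]
```

{"fn": "send_rows", "kwargs": {
  "increments": [
    {"offset": [0.02,0.06,0],"turn": [0,0,-0.08],"jaw": 0},
    {"offset": [0,0.04,0],"turn": [0,0,0],"jaw": 0}
  ]
}}

```text
time: 13.58
ee_pos: [460.1, -337.8, 203.8]
orientation: [0.656, 1.949, -2.042]
ft_force: [-9.0, 2.3, 12.7]
opening: 30.6
```

```bash
python3 - <<'E'
from rest import *
plan(mid+n*(57.4),M)
s=env.read_state();print("F tool",(R.from_rotvec(s["orientation"]).as_matrix().T@s["ft_force"]).round(1))
E
```

```text
t 13.57 pos [ 460.1 -337.8  203.8] F [-9.   2.3 12.7] open 30.6
offset units(30mm) in current axes [ 0.11 -0.   -0.05] turn units(10deg) [-0.043  0.013 -0.043]
offset in target axes units [ 0.11 -0.   -0.05]
F tool [  2.1 -15.5  -0.8]
```

{"fn": "send_rows", "kwargs": {
  "increments": [
    {"offset": [0.05,-0.01,0],"turn": [0,0,0],"jaw": 0},
    {"offset": [0,0,0],"turn": [0,0,0],"jaw": 0.37},
    {"offset": [0,0,0],"turn": [0,0,0],"jaw": 0.45},
    {"offset": [0,0,0],"turn": [0,0,0],"jaw": 0.55},
    {"offset": [0,0,0],"turn": [0,0,0],"jaw": 0.7},
    {"offset": [0,0,0],"turn": [0,0,0],"jaw": 0.8},
    {"offset": [0,0,0],"turn": [0,0,0],"jaw": 0.8}
  ]
}}

```text
time: 14.45
ee_pos: [457.4, -337.8, 202.1]
orientation: [0.652, 1.951, -2.045]
ft_force: [-0.3, -0.7, 0.8]
opening: 68.2
```

```bash
python3 - <<'E'
from rest import *
plan(mid+n*(57.4),M)
c=cam("wrist");cv2.imwrite("pics/w9.png",c["pixels"])
c=cam("scene");crop(c["pixels"],60,180,320,384,3,"pics/s9.png")
E
```

```text
t 14.45 pos [ 457.4 -337.8  202.1] F [-0.3 -0.7  0.8] open 68.2
offset units(30mm) in current axes [ 0.01 -0.01 -0.06] turn units(10deg) [-0.047  0.017 -0.025]
offset in target axes units [ 0.01 -0.01 -0.06]
```

View pics/s9.png

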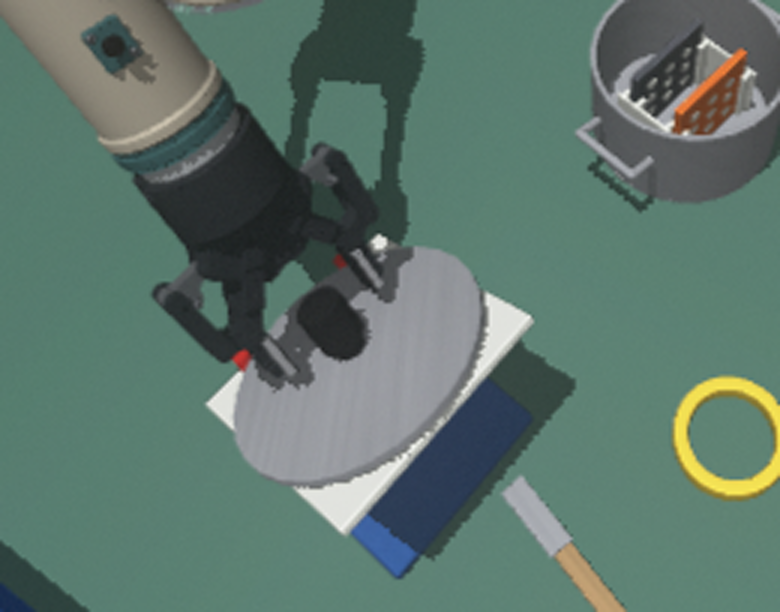

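View pics/w9.png

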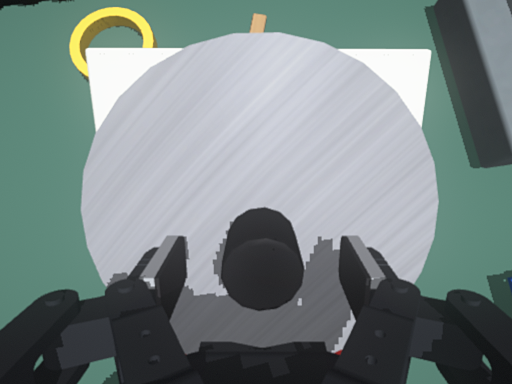

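{"fn": "send_rows", "kwargs": {
  "increments": [
    {"offset": [0,-0.2,0],"turn": [0,0,0],"jaw": 0.8},
    {"offset": [0,-0.5,0],"turn": [0,0,0],"jaw": 0.8},
    {"offset": [0,-0.8,0],"turn": [0,0,0],"jaw": 0.8},
    {"offset": [0,-0.8,0],"turn": [0,0,0],"jaw": 0.8},
    {"offset": [0,-0.8,0],"turn": [0,0,0],"jaw": 0.8},
    {"offset": [0,-0.8,0],"turn": [0,0,-0.5],"jaw": 0.8},
    {"offset": [0,-0.5,0],"turn": [0,0,-0.8],"jaw": 0.8},
    {"offset": [0,0,0],"turn": [0,0,-0.8],"jaw": 0.8},
    {"offset": [0,0,0],"turn": [0,0,-0.7],"jaw": 0.8}
  ]
}}

```text
time: 15.68
ee_pos: [389.0, -326.9, 332.4]
orientation: [-0.167, -2.115, 2.153]
ft_force: [0.0, 0.5, -0.8]
opening: 68.2
```

```bash
python3 - <<'E'
from rest import *
import pickle
Mp=axes(-.2185)
plan([545.5,26,300],Mp)
t=cam("top");s=cam("scene");pickle.dump((t,s),open("c1.pkl","wb"))
a=crop(s["pixels"],90,240,260,384,4,"pics/s10.png");
crop(t["pixels"],200,110,310,230,5,"pics/t10.png")
crop(s["pixels"],240,160,340,250,7,"pics/s10p.png")
E
```

```text
t 15.68 pos [ 389.  -326.9  332.4] F [ 0.   0.5 -0.8] open 68.2
offset units(30mm) in current axes [ -3.25   0.84 -12.47] turn units(10deg) [-0.064 -8.678  0.099]
offset in target axes units [-12.61   1.08   2.54]
```

View pics/s10.png

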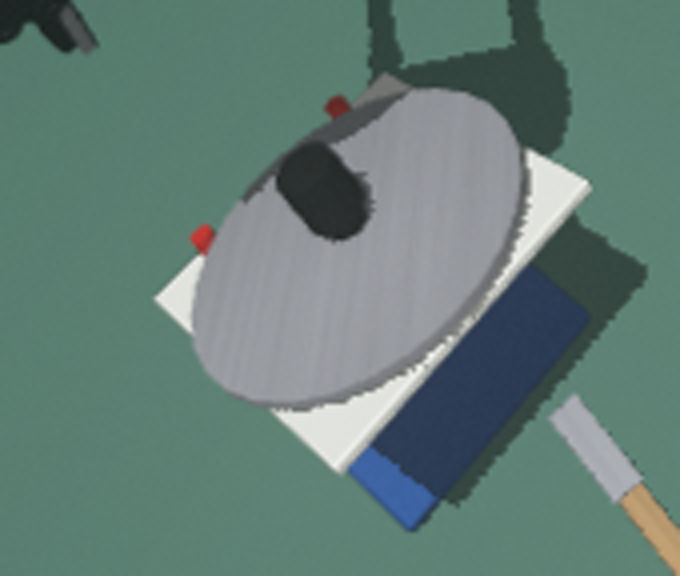

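View pics/t10.png

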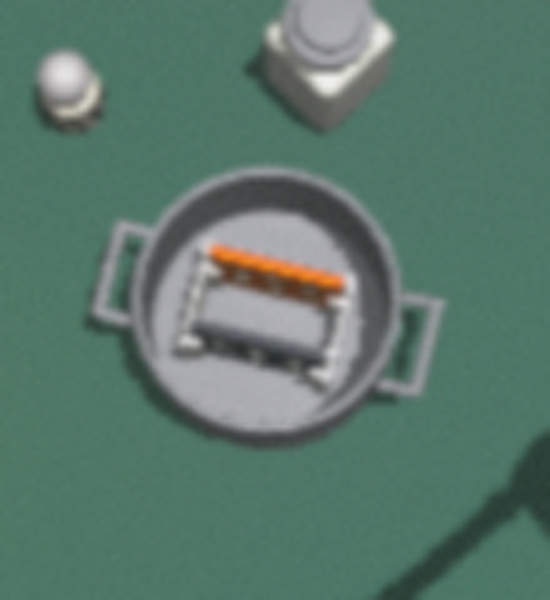

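View pics/s10p.png

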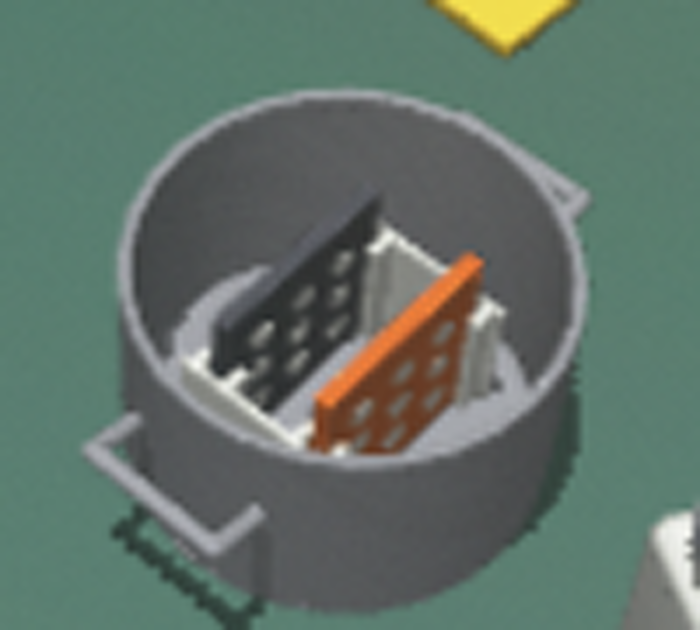

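The lid lies on the deck with its rim at both pins ((203,240) and (338,107) in the scene crop). The orange plate is the one on the +x side of the pot, and the rack posts touch only its ends, so I turn the jaw for it.

{"fn": "send_rows", "kwargs": {
  "increments": [
    {"offset": [0,0,0],"turn": [-0.06,-0.9,0.1],"jaw": 0.7},
    {"offset": [0,0,0],"turn": [0,-0.9,0],"jaw": 0.5},
    {"offset": [0,0,0],"turn": [0,-0.9,0],"jaw": 0.45},
    {"offset": [0,0,0],"turn": [0,-0.9,0],"jaw": 0.45},
    {"offset": [0,0,0],"turn": [0,-0.9,0],"jaw": 0.45},
    {"offset": [0,0,0],"turn": [0,-0.9,0],"jaw": 0.45},
    {"offset": [0,0,0],"turn": [0,-0.9,0],"jaw": 0.45},
    {"offset": [0,0,0],"turn": [0,-0.9,0],"jaw": 0.45},
    {"offset": [0,0,0],"turn": [0,-0.9,0],"jaw": 0.45},
    {"offset": [0,0,0],"turn": [0,-0.9,0],"jaw": 0.45},
    {"offset": [0,0,0],"turn": [0,0,0],"jaw": 0.45}
  ]
}}

```text
time: 17.15
ee_pos: [380.7, -323.4, 335.6]
orientation: [-1.132, 1.263, -1.317]
ft_force: [0.0, 0.1, 0.3]
opening: 38.5
```

```bash
python3 - <<'E'
from h import *
plan([569.9,20.6,270],axes(-.2185))
print(env.read_state()["joint_positions"].round(2))
E
```

```text
t 17.15 pos [ 380.7 -323.4  335.6] F [0.  0.1 0.3] open 38.5
offset units(30mm) in current axes [-12.13   2.29   4.85] turn units(10deg) [-0.212  0.587  0.026]
offset in target axes units [-12.56   2.19   3.67]
[-0.86  0.11  1.53  0.02  1.47 -0.74]
```

{"fn": "send_rows", "kwargs": {
  "increments": [
    {"offset": [0,0,0],"turn": [-0.2,0.58,0.02],"jaw": 0.45},
    {"offset": [-1,0.1,0.3],"turn": [0,0,0],"jaw": 0.45},
    {"offset": [-1,0.1,0.3],"turn": [0,0,0],"jaw": 0.45},
    {"offset": [-1,0.1,0.3],"turn": [0,0,0],"jaw": 0.45},
    {"offset": [-1,0.1,0.3],"turn": [0,0,0],"jaw": 0.45},
    {"offset": [-1,0.1,0.3],"turn": [0,0,0],"jaw": 0.45},
    {"offset": [-1,0.1,0.3],"turn": [0,0,0],"jaw": 0.45},
    {"offset": [-1,0.1,0.3],"turn": [0,0,0],"jaw": 0.45},
    {"offset": [-1,0.1,0.3],"turn": [0,0,0],"jaw": 0.45},
    {"offset": [-1,0.1,0.3],"turn": [0,0,0],"jaw": 0.45},
    {"offset": [-1,0.2,0.3],"turn": [0,0,0],"jaw": 0.45},
    {"offset": [-1,0.2,0.3],"turn": [0,0,0],"jaw": 0.45},
    {"offset": [-1,0.2,0.3],"turn": [0,0,0],"jaw": 0.45},
    {"offset": [0,0,0],"turn": [0,0,0],"jaw": 0.45}
  ]
}}

```text
time: 18.9
ee_pos: [571.7, 7.7, 294.3]
orientation: [-1.052, 1.394, -1.413]
ft_force: [0.0, -0.7, 0.2]
opening: 38.3
```

```bash
python3 - <<'E'
from h import *
import pickle
plan([569.9,20.6,270],axes(-.2185))
s=env.read_state();c=cam("wrist");pickle.dump((s,c),open("w11.pkl","wb"))
im=c["pixels"];o=cv2.resize(im,None,fx=1.5,fy=1.5)
cy=-.2185;cx=np.array([np.cos(cy),np.sin(cy)]);yy=np.array([-np.sin(cy),np.cos(cy)])
P=np.array([545.5,26])
pts=[np.r_[P+cx*a+yy*b,95] for a,b in[(21,-45),(29,-45),(29,45),(21,45)]]
p=proj(c,pts,s);print(p)
cv2.polylines(o,[np.int32((p+.5)*1.5*8)],True,(0,255,0),1,cv2.LINE_AA,3)
a=np.linspace(0,2*np.pi,60);p=proj(c,np.c_[P[0]+82*np.cos(a),P[1]+82*np.sin(a),0*a+110],s)
cv2.polylines(o,[np.int32((p+.5)*1.5*8)],True,(255,0,255),1,cv2.LINE_AA,3)
cv2.imwrite("pics/w11.png",o)
E
```

```text
t 18.9 pos [571.7   7.7 294.3] F [ 0.  -0.7  0.2] open 38.3
offset units(30mm) in current axes [-0.39  0.81 -0.19] turn units(10deg) [-0.102 -0.308 -0.026]
offset in target axes units [-0.41  0.81 -0.15]
[[251.91729242 199.04757277]
 [259.95745652 198.59962204]
 [254.62882937 105.60323201]
 [245.94821912 106.08053585]]
```

View pics/w11.png

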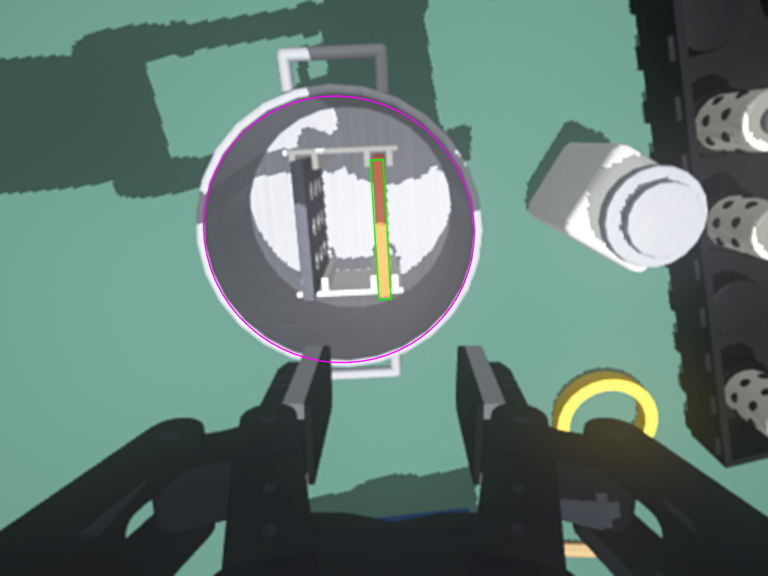

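{"fn": "send_rows", "kwargs": {
  "increments": [
    {"offset": [-0.45,0.3,-0.15],"turn": [-0.1,-0.3,-0.02],"jaw": 0.4},
    {"offset": [0,0.9,0],"turn": [0,0,0],"jaw": 0.4},
    {"offset": [0,0.9,0],"turn": [0,0,0],"jaw": 0.4},
    {"offset": [0,0.9,0],"turn": [0,0,0],"jaw": 0.4},
    {"offset": [0,0.8,0],"turn": [0,0,0],"jaw": 0.4},
    {"offset": [0,0.7,0],"turn": [0,0,0],"jaw": 0.4},
    {"offset": [0,0.4,0],"turn": [0,0,0],"jaw": 0.4},
    {"offset": [0,0,0],"turn": [0,0,0],"jaw": 0.4}
  ]
}}

```text
time: 19.95
ee_pos: [566.6, 19.8, 143.4]
orientation: [-1.097, 1.372, -1.367]
ft_force: [-0.3, 0.1, 0.6]
opening: 34.3
```

```bash
cat > pl.py <<'E'
from h import *
import sys
tgt=np.array([570.2,21.5,94]);Mp=axes(-.2185)
plan(tgt,Mp)
s=env.read_state();c=cam("wrist")
im=c["pixels"];o=cv2.resize(im,None,fx=1.5,fy=1.5)
cy=-.2185;cx=np.array([np.cos(cy),np.sin(cy)]);yy=np.array([-np.sin(cy),np.cos(cy)])
P=tgt[:2]-25*cx
pts=[np.r_[P+cx*a+yy*b,95] for a,b in[(21,-45),(29,-45),(29,45),(21,45)]]
p=proj(c,pts,s)
cv2.polylines(o,[np.int32((p+.5)*1.5*8)],True,(0,255,0),1,cv2.LINE_AA,3)
cv2.imwrite(sys.argv[1],o)
E
python3 pl.py pics/w12.png
```

```text
t 19.95 pos [566.6  19.8 143.4] F [-0.3  0.1  0.6] open 34.3
offset units(30mm) in current axes [-0.08  1.65  0.11] turn units(10deg) [ 0.012 -0.011 -0.009]
offset in target axes units [-0.08  1.65  0.1 ]
```

View pics/w12.png

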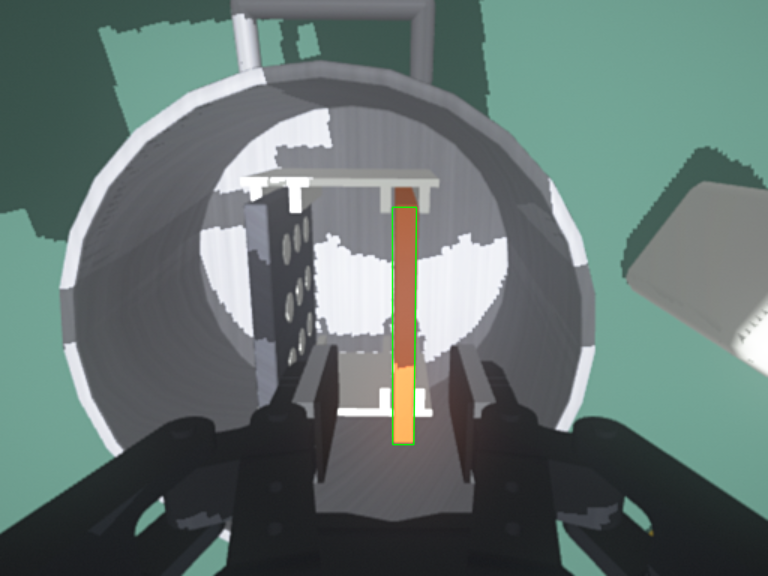

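{"fn": "send_rows", "kwargs": {
  "increments": [
    {"offset": [-0.08,0.3,0.1],"turn": [0,0,0],"jaw": 0.4},
    {"offset": [0,0.5,0],"turn": [0,0,0],"jaw": 0.4},
    {"offset": [0,0.5,0],"turn": [0,0,0],"jaw": 0.4},
    {"offset": [0,0.3,0],"turn": [0,0,0],"jaw": 0.4},
    {"offset": [0,0,0],"turn": [0,0,0],"jaw": 0.4}
  ]
}}

```text
time: 20.62
ee_pos: [571.9, 21.6, 94.1]
orientation: [-1.094, 1.369, -1.369]
ft_force: [-0.6, 0.1, 0.1]
opening: 34.6
```

```bash
python3 pl.py pics/w13.png
```

```text
t 20.62 pos [571.9  21.6  94.1] F [-0.6  0.1  0.1] open 34.6
offset units(30mm) in current axes [ 0.02  0.   -0.05] turn units(10deg) [-0.01  -0.01  -0.012]
offset in target axes units [ 0.02  0.   -0.05]
```

View pics/w13.png

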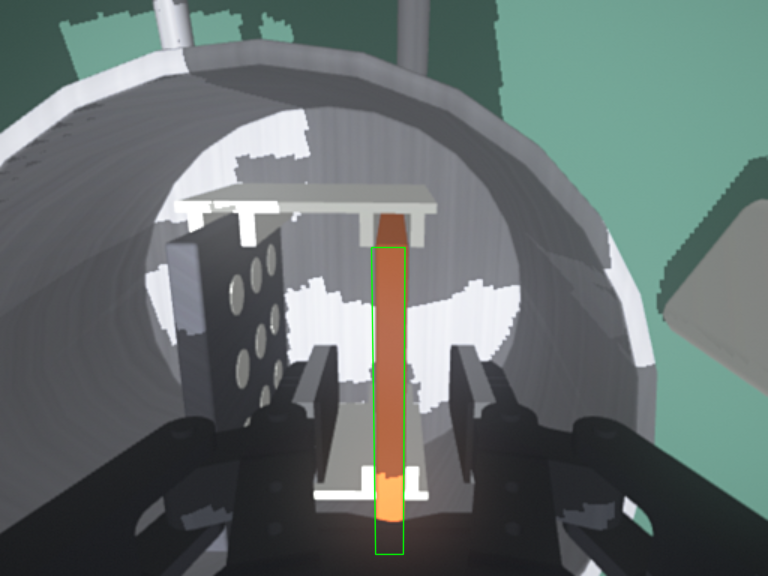

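The plate (391) is centred between the pads (335–452). Closing.

{"fn": "send_rows", "kwargs": {
  "increments": [
    {"offset": [0,0,-0.02],"turn": [0,0,0],"jaw": 0.25},
    {"offset": [0,0,0],"turn": [0,0,0],"jaw": 0.15},
    {"offset": [0,0,0],"turn": [0,0,0],"jaw": 0.08},
    {"offset": [0,0,0],"turn": [0,0,0],"jaw": 0},
    {"offset": [0,0,0],"turn": [0,0,0],"jaw": 0}
  ],
  "squeeze": 60
}}

```text
time: 21.3
ee_pos: [572.1, 21.7, 95.5]
orientation: [-1.092, 1.367, -1.37]
ft_force: [-0.0, 0.2, -1.4]
opening: 7.0
```

```bash
python3 pl.py pics/w14.png
```

```text
t 21.3 pos [572.1  21.7  95.5] F [-0.   0.2 -1.4] open 7.0
offset units(30mm) in current axes [ 0.02  0.05 -0.06] turn units(10deg) [-0.026 -0.01  -0.015]
offset in target axes units [ 0.02  0.05 -0.06]
```

{"fn": "send_rows", "kwargs": {
  "increments": [
    {"offset": [0,-0.2,0],"turn": [0,0,0],"jaw": 0},
    {"offset": [0,-0.3,0],"turn": [0,0,0],"jaw": 0},
    {"offset": [0,-0.4,0],"turn": [0,0,0],"jaw": 0},
    {"offset": [0,-0.4,0],"turn": [0,0,0],"jaw": 0}
  ]
}}

```text
time: 21.85
ee_pos: [571.2, 21.7, 136.1]
orientation: [-1.094, 1.368, -1.369]
ft_force: [-0.3, 0.3, -1.5]
opening: 6.9
```

```bash
python3 - <<'E'
from h import *
plan([572,21.7,240],axes(-.2185))
E
```

```text
t 21.85 pos [571.2  21.7 136.1] F [-0.3  0.3 -1.5] open 6.9
offset units(30mm) in current axes [-0.01 -3.46  0.03] turn units(10deg) [-0.014 -0.009 -0.012]
offset in target axes units [-0.01 -3.46  0.03]
```

{"fn": "send_rows", "kwargs": {
  "increments": [
    {"offset": [0,-0.5,0.02],"turn": [0,0,0],"jaw": 0},
    {"offset": [0,-0.7,0],"turn": [0,0,0],"jaw": 0},
    {"offset": [0,-0.7,0],"turn": [0,0,0],"jaw": 0},
    {"offset": [0,-0.7,0],"turn": [0,0,0],"jaw": 0},
    {"offset": [0,-0.7,0],"turn": [0,0,0],"jaw": 0},
    {"offset": [0,-0.7,0],"turn": [0,0,0],"jaw": 0},
    {"offset": [0,-0.4,0],"turn": [0,0,0],"jaw": 0},
    {"offset": [0,0,0],"turn": [0,0,0],"jaw": 0}
  ]
}}

```text
time: 22.85
ee_pos: [571.8, 21.2, 280.6]
orientation: [-1.087, 1.362, -1.373]
ft_force: [0.6, 0.4, -1.8]
opening: 6.6
```

```bash
cat > ea.py <<'E'
from h import *
# easel: trough pos relative to the easel frame unknown -> measured
qe=[482.0,322.7,-0.2855]; T=np.radians(20)
ex=np.array([np.cos(qe[2]),np.sin(qe[2]),0]);ey=np.array([-np.sin(qe[2]),np.cos(qe[2]),0]);ez=np.array([0,0,1.])
bz=-np.sin(T)*ex+np.cos(T)*ez   # up along board
bx=np.cos(T)*ex+np.sin(T)*ez
Me=axes(qe[2],T,qe[2])
E
python3 - <<'E'
from ea import *
print(Me.round(3),bx)
plan([420,300,310],axes(qe[2]))
c=cam("wrist");cv2.imwrite("pics/w15.png",c["pixels"])
c=cam("scene");crop(c["pixels"],240,80,370,250,4,"pics/s15.png")
t=cam("top");crop(t["pixels"],130,150,210,230,8,"pics/t15.png")
E
```

```text
[[-0.282  0.328  0.902]
 [-0.96  -0.096 -0.265]
 [ 0.    -0.94   0.342]] [ 0.90165476 -0.26465244  0.34202014]
t 22.85 pos [571.8  21.2 280.6] F [ 0.6  0.4 -1.8] open 6.6
offset units(30mm) in current axes [-7.97 -1.03 -6.96] turn units(10deg) [-0.06   0.374 -0.02 ]
offset in target axes units [-7.49 -0.98 -7.47]
```

View pics/w15.png

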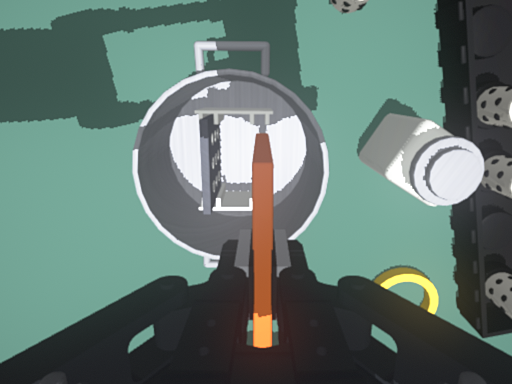

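View pics/s15.png

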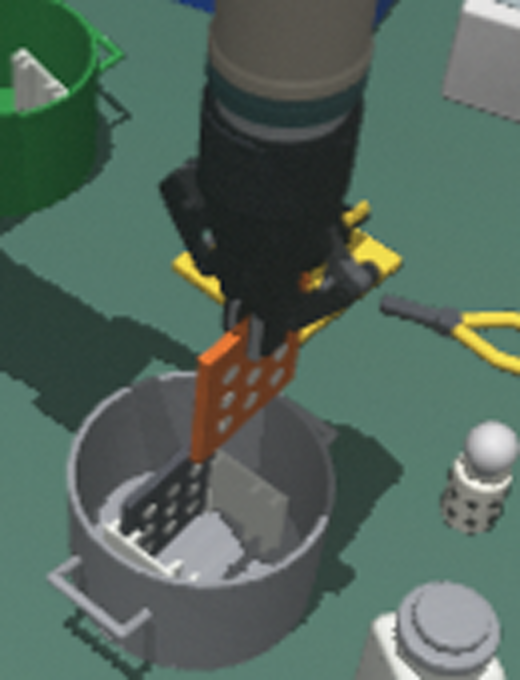

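View pics/t15.png

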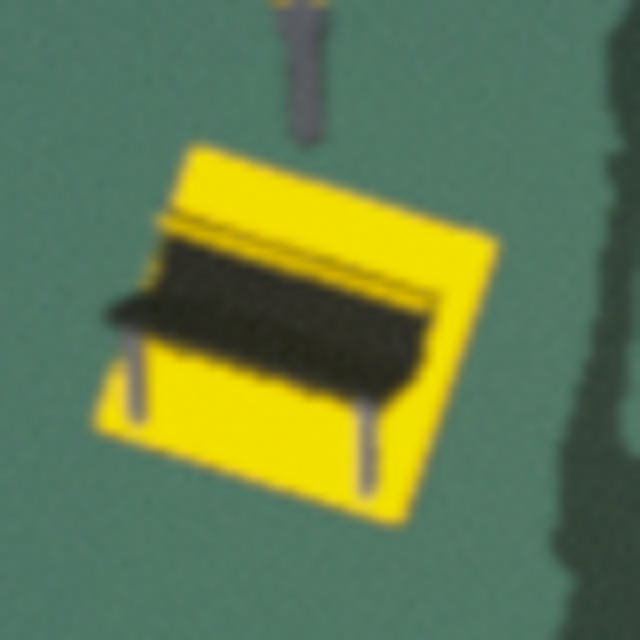

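```bash
python3 - <<'E'
from ea import *
import pickle
t,s=pickle.load(open("c0.pkl","rb"))
full=lambda p,o,k:(np.array(p,float)+.5)/k-.5+np.array(o)
def E(P): P=np.array(P)-[qe[0],qe[1],0]; return (np.array([P@ex,P@ey,P@ez])).round(1)
for nm,p,z in [("lip in L",(168,238),44),("lip in R",(425,314),44),("lip out L",(160,214),44),("lip out R",(438,294),44)]:
    print(nm,E(unproj(t,full(p,(130,150),8),z)))
a=[("board top L",(105,316),(328,66)),("board top R",(380,402),(228,134)),("lip L",(160,216),(366,126)),("lip R",(438,298),(268,198))]
for nm,p,q in a:
    x,e=tri(ray(t,full(p,(130,150),8)),ray(s,full(q,(240,100),4))); print(nm,E(x),np.round(e,1))
crop(s["pixels"],280,105,350,170,10,"pics/s_ea.png")
E
```

```text
lip in L [20.4 57.  44. ]
lip in R [ 22.5 -56.7  44. ]
lip out L [29.  63.6 44. ]
lip out R [ 32.2 -59.2  44. ]
board top L [-20.8  60.1  85.3] [0.9 0.9]
board top R [-20.4 -59.4  90. ] [1.2 1.2]
lip L [26.9 60.4 52.3] [0.8 0.8]
lip R [ 29.2 -62.7  59.3] [0.1 0.1]
```

View pics/s_ea.png

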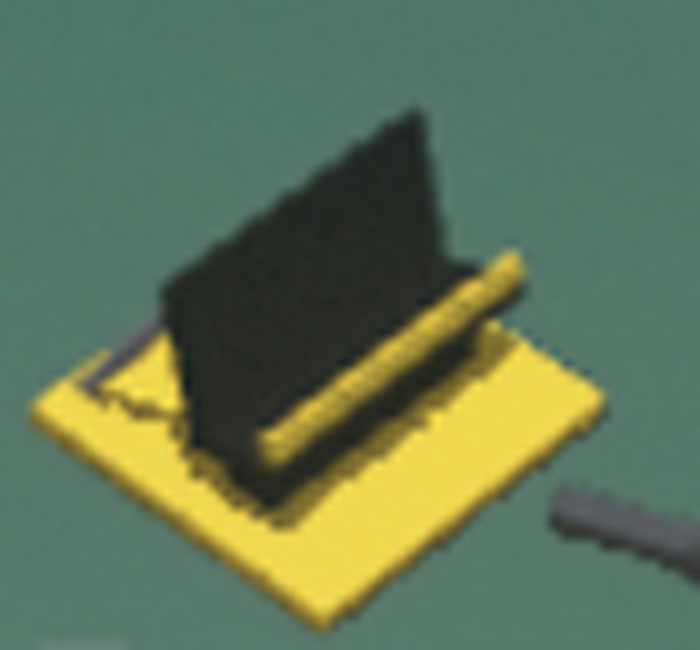

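```bash
python3 - <<'E'
from ea import *
import pickle
t,s=pickle.load(open("c0.pkl","rb"))
full=lambda p,o,k:(np.array(p,float)+.5)/k-.5+np.array(o)
def E(P): P=np.array(P)-[qe[0],qe[1],0]; return (np.array([P@ex,P@ey,P@ez])).round(1)
f=lambda p:full(p,(280,105),10)
for z in (34.6,): print("board bottom +y",E(unproj(s,f((446,258)),z)),"floor end",E(unproj(s,f((480,270)),z)))
for nm,p,z in [("lip top inner-ish +y",(512,248),42.6),("lip top outer",(525,262),42.6),("lip -y top inner",(256,432),42.6),("lip -y outer",(275,465),34.6),("board top +y",(418,105),86.5),("board top -y",(162,290),86.5)]: print(nm,E(unproj(s,f(p),z)))
W=lambda x,y,z: np.array([qe[0],qe[1],0])+x*ex+y*ey+z*ez
# model overlay
o=cv2.resize(s["pixels"][105:170,280:350],None,fx=10,fy=10,interpolation=cv2.INTER_CUBIC)
o2=cv2.resize(t["pixels"][150:230,130:210],None,fx=8,fy=8,interpolation=cv2.INTER_CUBIC)
xf=-1.7
L=[([xf,y,34.6],[xf-18.8,y,86.3],(0,255,0)) for y in(60,-60)]+[([xf-18.8,60,86.3],[xf-18.8,-60,86.3],(0,255,0)),([xf,60,34.6],[xf,-60,34.6],(0,255,0)),([22,60,42.6],[22,-60,42.6],(0,0,255)),([28,60,42.6],[28,-60,42.6],(255,0,255)),([22,60,34.6],[22,-60,34.6],(255,255,0))]
for a,b,col in L:
    p=proj(s,[W(*a),W(*b)]);p=(p-[280,105]+.5)*10;cv2.line(o,*[tuple(map(int,k)) for k in p],col,1)
    p=proj(t,[W(*a),W(*b)]);p=(p-[130,150]+.5)*8;cv2.line(o2,*[tuple(map(int,k)) for k in p],col,1)
cv2.imwrite("pics/ov_s.png",o);cv2.imwrite("pics/ov_t.png",o2[:600])
E
```

```text
board bottom +y [-1.9 62.5 34.6] floor end [ 9.5 66.2 34.6]
lip top inner-ish +y [14.7 74.3 42.6]
lip top outer [21.9 72.2 42.6]
lip -y top inner [ 12.5 -48.3  42.6]
lip -y outer [ 21.7 -48.4  34.6]
board top +y [-23.5  63.   86.5]
board top -y [-22.7 -58.7  86.5]
```

View pics/ov_s.png

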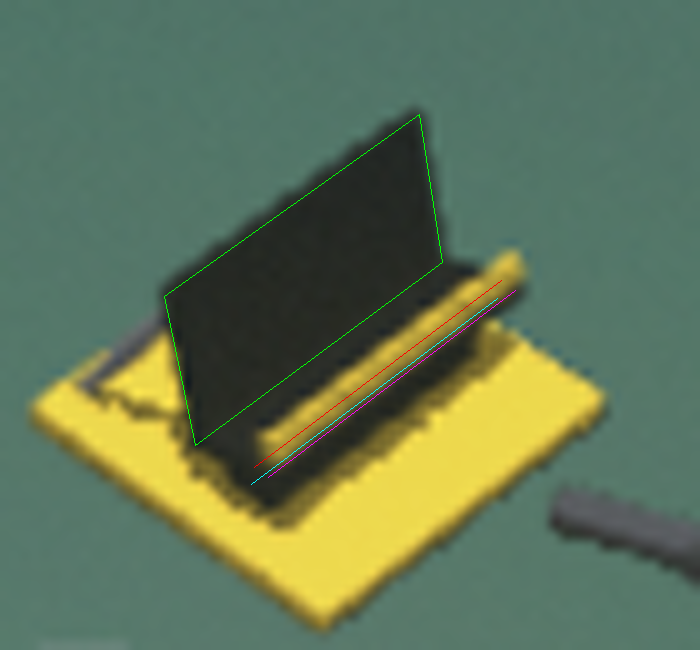

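View pics/ov_t.png

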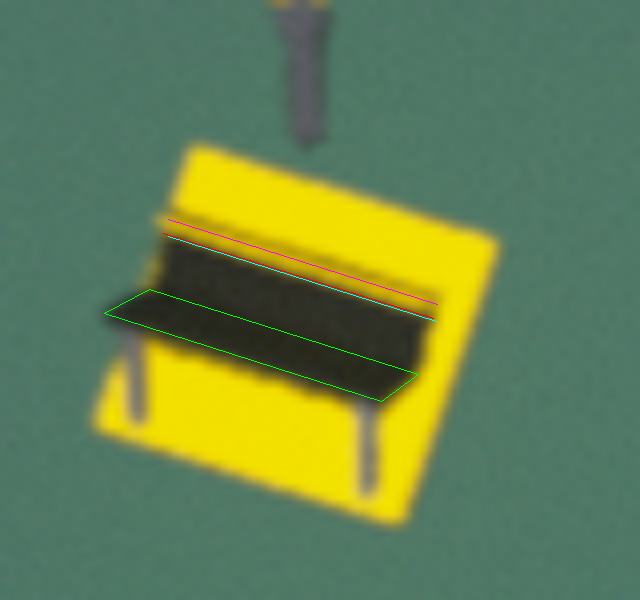

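```bash
cat >> ea.py <<'E'
W=lambda x,y,z: np.array([qe[0],qe[1],0])+x*ex+y*ey+z*ez
seat=W(1.5,0,36)
E
python3 - <<'E'
from ea import *
tg=seat+bz*(90+80)+bx*8; print(tg)
tg[2]=285
plan(tg,axes(qe[2]))
E
```

```text
[434.8626855  336.53567855 198.48390668]
t 23.0 pos [570.9  21.3 278.6] F [-0.3  0.1 -2.3] open 6.6
offset units(30mm) in current axes [-9.26 -0.23 -6.72] turn units(10deg) [-0.038  0.374 -0.017]
offset in target axes units [-8.8  -0.21 -7.31]
```

{"fn": "send_rows", "kwargs": {
  "increments": [
    {"offset": [0,-0.2,0],"turn": [-0.03,0.37,-0.02],"jaw": 0},
    {"offset": [-0.4,0,-0.33],"turn": [0,0,0],"jaw": 0},
    {"offset": [-0.8,0,-0.66],"turn": [0,0,0],"jaw": 0},
    {"offset": [-0.8,0,-0.66],"turn": [0,0,0],"jaw": 0},
    {"offset": [-0.8,0,-0.66],"turn": [0,0,0],"jaw": 0},
    {"offset": [-0.8,0,-0.66],"turn": [0,0,0],"jaw": 0},
    {"offset": [-0.8,0,-0.66],"turn": [0,0,0],"jaw": 0},
    {"offset": [-0.8,0,-0.66],"turn": [0,0,0],"jaw": 0},
    {"offset": [-0.8,0,-0.66],"turn": [0,0,0],"jaw": 0},
    {"offset": [-0.8,0,-0.66],"turn": [0,0,0],"jaw": 0},
    {"offset": [-0.8,0,-0.66],"turn": [0,0,0],"jaw": 0},
    {"offset": [-0.8,0,-0.66],"turn": [0,0,0],"jaw": 0},
    {"offset": [-0.4,0,-0.33],"turn": [0,0,0],"jaw": 0},
    {"offset": [0,0,0],"turn": [0,0,0],"jaw": 0}
  ]
}}

```text
time: 24.75
ee_pos: [415.6, 351.8, 273.2]
orientation: [-1.092, 1.424, -1.395]
ft_force: [0.8, 0.3, -1.6]
opening: 6.7
```

```bash
python3 - <<'E'
from ea import *
plan(seat+bz*(90+80)+bx*8,Me)
print(env.read_state()["joint_positions"].round(2))
E
```

```text
t 24.75 pos [415.6 351.8 273.2] F [ 0.8  0.3 -1.6] open 6.7
offset units(30mm) in current axes [0.3  2.47 0.82] turn units(10deg) [2.147 0.1   0.028]
offset in target axes units [ 0.31  2.6  -0.14]
[0.57 0.23 1.53 0.01 1.41 0.83]
```

{"fn": "send_rows", "kwargs": {
  "increments": [
    {"offset": [0,0,0],"turn": [0.5,0.1,0.03],"jaw": 0},
    {"offset": [0,0,0],"turn": [0.55,0,0],"jaw": 0},
    {"offset": [0,0,0],"turn": [0.55,0,0],"jaw": 0},
    {"offset": [0,0,0],"turn": [0.5,0,0],"jaw": 0},
    {"offset": [0,0,0],"turn": [0,0,0],"jaw": 0}
  ]
}}

```text
time: 25.38
ee_pos: [417.1, 346.0, 271.5]
orientation: [-0.839, 1.113, -1.602]
ft_force: [0.0, -0.2, -1.6]
opening: 6.7
```

```bash
cat > ep.py <<'E'
from ea import *
import sys
h=float(sys.argv[1]);off=float(sys.argv[2])
plan(seat+bz*(90+h)+bx*off,Me)
if len(sys.argv)>3:
    n=sys.argv[3]
    s=env.read_state();print("Ftool",(R.from_rotvec(s["orientation"]).as_matrix().T@s["ft_force"]).round(1))
    c=cam("wrist");cv2.imwrite(f"pics/w{n}.png",c["pixels"])
    c=cam("scene");crop(c["pixels"],250,60,370,190,5,f"pics/s{n}.png")
E
python3 ep.py 40 8 16
```

```text
t 25.38 pos [417.1 346.  271.5] F [ 0.  -0.2 -1.6] open 6.7
offset units(30mm) in current axes [ 0.1   3.84 -0.22] turn units(10deg) [-0.008 -0.013  0.057]
offset in target axes units [ 0.13  3.84 -0.21]
Ftool [ 0.2  1.6 -0.5]
```

View pics/w16.png

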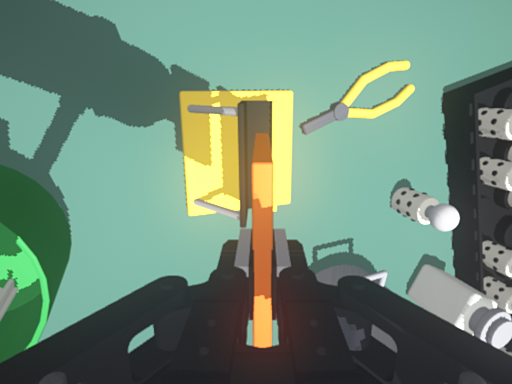

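View pics/s16.png

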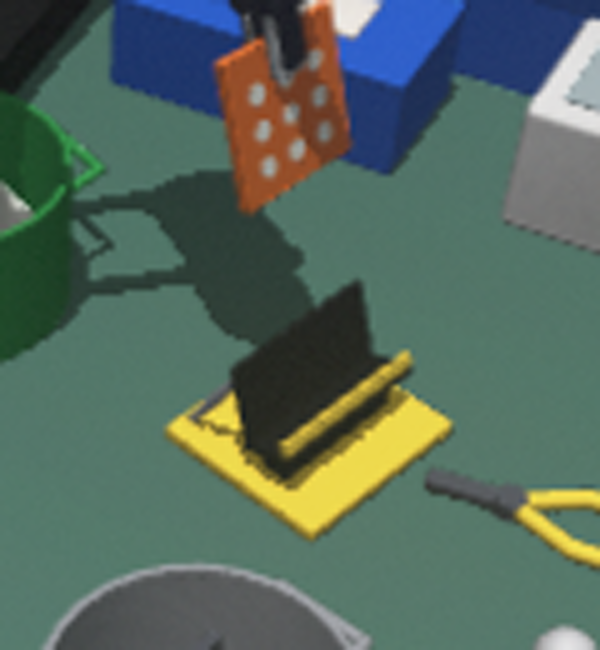

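{"fn": "send_rows", "kwargs": {
  "increments": [
    {"offset": [0.1,0.4,-0.2],"turn": [0,0,0.05],"jaw": 0},
    {"offset": [0,0.7,0],"turn": [0,0,0],"jaw": 0},
    {"offset": [0,0.8,0],"turn": [0,0,0],"jaw": 0},
    {"offset": [0,0.8,0],"turn": [0,0,0],"jaw": 0},
    {"offset": [0,0.7,0],"turn": [0,0,0],"jaw": 0},
    {"offset": [0,0.4,0],"turn": [0,0,0],"jaw": 0},
    {"offset": [0,0,0],"turn": [0,0,0],"jaw": 0}
  ]
}}

```text
time: 26.35
ee_pos: [458.8, 331.2, 162.1]
orientation: [-0.823, 1.126, -1.601]
ft_force: [-0.5, -0.2, -0.6]
opening: 6.6
```

```bash
python3 ep.py 40 8 17
```

```text
t 26.35 pos [458.8 331.2 162.1] F [-0.5 -0.2 -0.6] open 6.6
offset units(30mm) in current axes [ 0.06 -0.09 -0.35] turn units(10deg) [ 0.001 -0.092  0.   ]
offset in target axes units [ 0.05 -0.09 -0.35]
Ftool [ 0.3  0.5 -0.6]
```

View pics/w17.png

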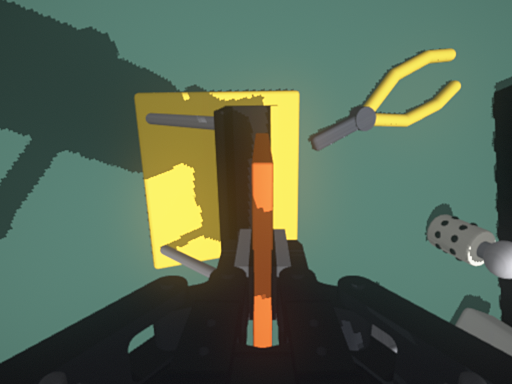

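View pics/s17.png

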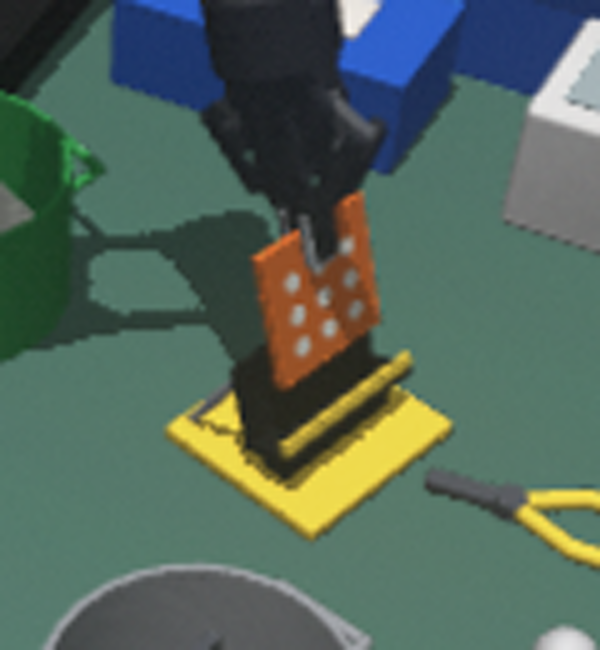

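{"fn": "send_rows", "kwargs": {
  "increments": [
    {"offset": [0.05,0,-0.35],"turn": [0,-0.09,0],"jaw": 0},
    {"offset": [0,0.3,0],"turn": [0,0,0],"jaw": 0},
    {"offset": [0,0.4,0],"turn": [0,0,0],"jaw": 0},
    {"offset": [0,0,0],"turn": [0,0,0],"jaw": 0}
  ]
}}

```text
time: 26.95
ee_pos: [455.6, 332.4, 140.3]
orientation: [-0.83, 1.113, -1.588]
ft_force: [0.5, -0.3, -1.8]
opening: 6.9
```

```bash
python3 ep.py 8 7 18
```

```text
t 26.95 pos [455.6 332.4 140.3] F [ 0.5 -0.3 -1.8] open 6.9
offset units(30mm) in current axes [ 0.07  0.34 -0.03] turn units(10deg) [-0.017  0.008 -0.03 ]
offset in target axes units [ 0.06  0.34 -0.03]
Ftool [ 0.2  1.9 -0.1]
```

View pics/w18.png

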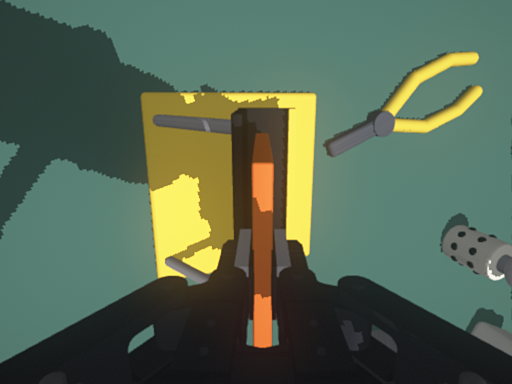

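View pics/s18.png

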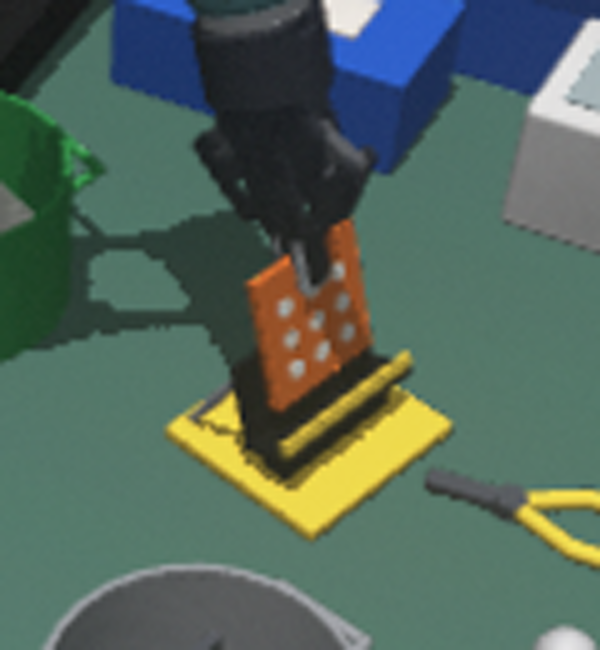

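{"fn": "send_rows", "kwargs": {
  "increments": [
    {"offset": [0.06,0.15,0],"turn": [0,0,0],"jaw": 0},
    {"offset": [0,0.15,0],"turn": [0,0,0],"jaw": 0},
    {"offset": [0,0.1,0],"turn": [0,0,0],"jaw": 0},
    {"offset": [0,0,0],"turn": [0,0,0],"jaw": 0}
  ]
}}

```text
time: 27.55
ee_pos: [460.3, 330.0, 129.6]
orientation: [-0.827, 1.112, -1.588]
ft_force: [-0.1, 0.3, -2.2]
opening: 6.9
```

```bash
python3 ep.py 0 7 19
```

```text
t 27.55 pos [460.3 330.  129.6] F [-0.1  0.3 -2.2] open 6.9
offset units(30mm) in current axes [ 0.03  0.21 -0.07] turn units(10deg) [-0.027  0.003 -0.042]
offset in target axes units [ 0.03  0.21 -0.07]
Ftool [-0.3  2.  -0.9]
```

View pics/s19.png

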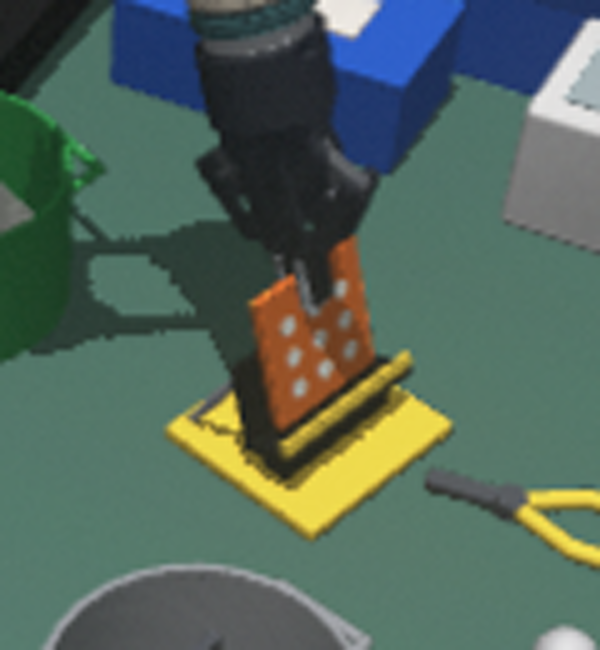

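Its lower edge is now behind the lip line. I'll lower it in small steps until it touches.

{"fn": "send_rows", "kwargs": {
  "increments": [
    {"offset": [0,0.06,-0.06],"turn": [0,0,0],"jaw": 0},
    {"offset": [0,0.06,0],"turn": [0,0,0],"jaw": 0},
    {"offset": [0,0,0],"turn": [0,0,0],"jaw": 0}
  ]
}}

```text
time: 28.02
ee_pos: [459.9, 330.6, 126.0]
orientation: [-0.826, 1.112, -1.587]
ft_force: [0.1, 0.2, -2.1]
opening: 6.3
```

```bash
python3 ep.py 0 7 20
```

```text
t 28.02 pos [459.9 330.6 126. ] F [ 0.1  0.2 -2.1] open 6.3
offset units(30mm) in current axes [ 0.05  0.1  -0.01] turn units(10deg) [-0.03   0.003 -0.048]
offset in target axes units [ 0.04  0.1  -0.01]
Ftool [-0.3  1.9 -0.7]
```

{"fn": "send_rows", "kwargs": {
  "increments": [
    {"offset": [0.04,0.06,0],"turn": [0,0,0],"jaw": 0},
    {"offset": [0,0.06,0],"turn": [0,0,0],"jaw": 0},
    {"offset": [0,0,0],"turn": [0,0,0],"jaw": 0}
  ]
}}

```text
time: 28.5
ee_pos: [460.7, 329.2, 123.4]
orientation: [-0.825, 1.112, -1.587]
ft_force: [-1.0, -0.2, 0.0]
opening: 6.5
```

```bash
python3 ep.py 0 7 21
```

```text
t 28.5 pos [460.7 329.2 123.4] F [-1.  -0.2  0. ] open 6.5
offset units(30mm) in current axes [ 0.01  0.01 -0.02] turn units(10deg) [-0.033 -0.001 -0.051]
offset in target axes units [ 0.01  0.01 -0.02]
Ftool [ 0.5 -0.3 -0.8]
```

View pics/s21.png

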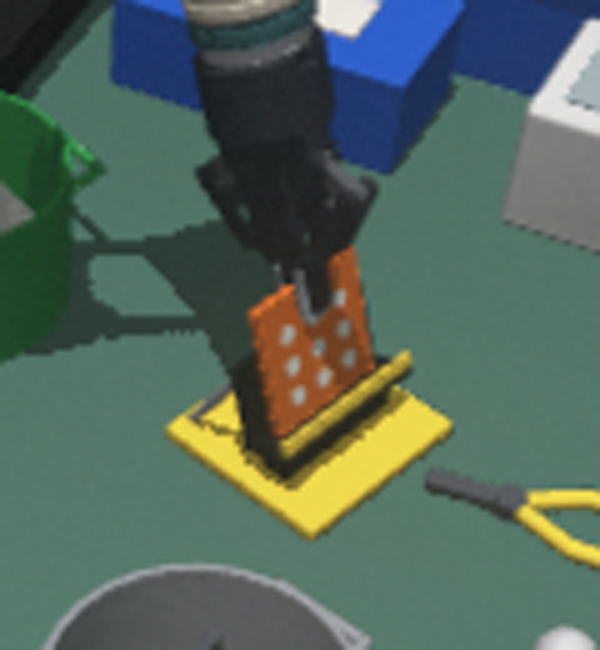

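View pics/w21.png

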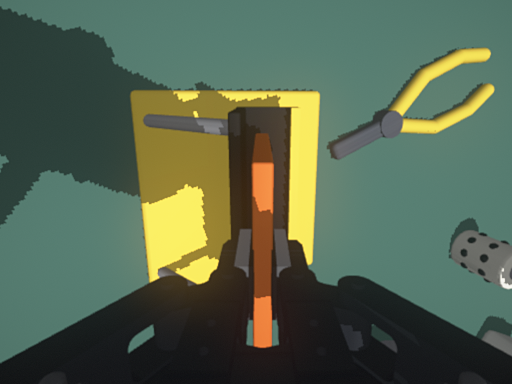

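Touch came at the expected height: the axial force went from +1.9 to -0.3 N. Next I slide it towards the board.

{"fn": "send_rows", "kwargs": {
  "increments": [
    {"offset": [0,0,-0.08],"turn": [0,0,0],"jaw": 0},
    {"offset": [0,0,-0.08],"turn": [0,0,0],"jaw": 0},
    {"offset": [0,0,-0.06],"turn": [0,0,0],"jaw": 0},
    {"offset": [0,0,0],"turn": [0,0,0],"jaw": 0}
  ]
}}

```text
time: 29.1
ee_pos: [455.9, 331.6, 121.6]
orientation: [-0.822, 1.11, -1.586]
ft_force: [0.5, 0.3, 0.2]
opening: 6.9
```

```bash
python3 ep.py 0 0 22
```

```text
t 29.1 pos [455.9 331.6 121.6] F [0.5 0.3 0.2] open 6.9
offset units(30mm) in current axes [ 0.04  0.01 -0.07] turn units(10deg) [-0.049  0.005 -0.062]
offset in target axes units [ 0.04  0.01 -0.07]
Ftool [-0.5 -0.   0.4]
```

{"fn": "send_rows", "kwargs": {
  "increments": [
    {"offset": [0,0,-0.05],"turn": [0,0,0],"jaw": 0},
    {"offset": [0,0,-0.05],"turn": [0,0,0],"jaw": 0},
    {"offset": [0,0,0],"turn": [0,0,0],"jaw": 0}
  ]
}}

```text
time: 29.58
ee_pos: [455.7, 331.6, 121.5]
orientation: [-0.82, 1.105, -1.588]
ft_force: [-0.8, 0.1, -0.3]
opening: 6.9
```

```bash
python3 ep.py 0 0 23
```

```text
t 29.57 pos [455.7 331.6 121.5] F [-0.8  0.1 -0.3] open 6.9
offset units(30mm) in current axes [ 0.04  0.01 -0.06] turn units(10deg) [-0.074  0.008 -0.061]
offset in target axes units [ 0.04  0.01 -0.06]
Ftool [ 0.1 -0.  -0.9]
```

View pics/w23.png

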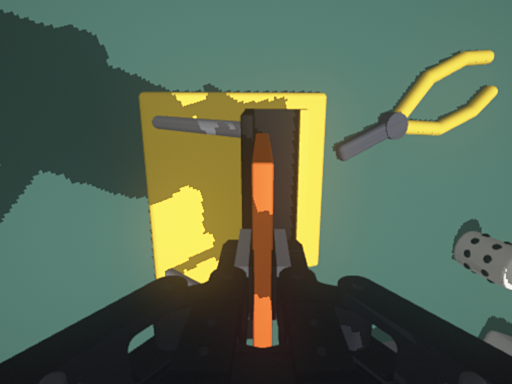

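View pics/s23.png

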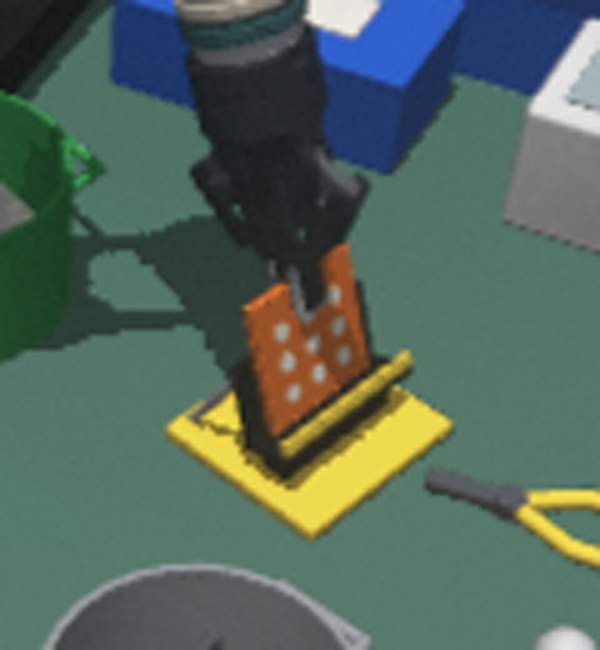

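{"fn": "send_rows", "kwargs": {
  "increments": [
    {"offset": [0,0.03,-0.1],"turn": [-0.05,0,0],"jaw": 0},
    {"offset": [0,0.03,-0.08],"turn": [0,0,0],"jaw": 0}
  ]
}}

```text
time: 29.92
ee_pos: [455.5, 331.8, 121.4]
orientation: [-0.821, 1.103, -1.587]
ft_force: [3.3, -4.8, 5.3]
opening: 6.9
```

```bash
python3 ep.py 0 0
```

```text
t 29.93 pos [455.5 331.8 121.4] F [ 3.3 -4.8  5.3] open 6.9
offset units(30mm) in current axes [ 0.04  0.01 -0.05] turn units(10deg) [-0.078  0.025 -0.063]
offset in target axes units [ 0.04  0.01 -0.05]
```

{"fn": "send_rows", "kwargs": {
  "increments": [
    {"offset": [0,0,0],"turn": [0,0,0],"jaw": 0.1},
    {"offset": [0,0,0],"turn": [0,0,0],"jaw": 0.15},
    {"offset": [0,0,0],"turn": [0,0,0],"jaw": 0.2},
    {"offset": [0,0,0],"turn": [0,0,0],"jaw": 0.25},
    {"offset": [0,0,0],"turn": [0,0,0],"jaw": 0.3},
    {"offset": [0,0,0],"turn": [0,0,0],"jaw": 0.3}
  ]
}}

```text
time: 30.68
ee_pos: [453.9, 332.6, 120.4]
orientation: [-0.823, 1.106, -1.585]
ft_force: [0.4, -0.9, -1.0]
opening: 25.5
```

```bash
python3 ep.py 0 0 24
```

```text
t 30.68 pos [453.9 332.6 120.4] F [ 0.4 -0.9 -1. ] open 25.5
offset units(30mm) in current axes [ 0.05 -0.    0.02] turn units(10deg) [-0.058  0.021 -0.067]
offset in target axes units [ 0.05 -0.    0.02]
Ftool [0.8 1.1 0.2]
```

View pics/w24.png

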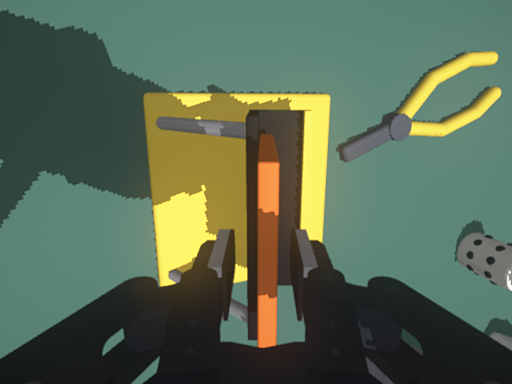

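View pics/s24.png

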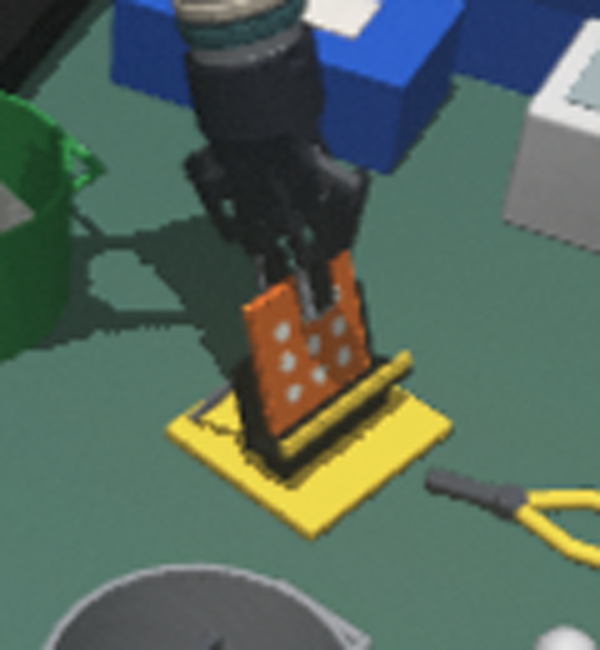

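{"fn": "send_rows", "kwargs": {
  "increments": [
    {"offset": [0,-0.15,0.06],"turn": [0,0,0],"jaw": 0.35},
    {"offset": [0,-0.3,0],"turn": [0,0,0],"jaw": 0.4},
    {"offset": [0,-0.4,0],"turn": [0,0,0],"jaw": 0.4},
    {"offset": [0,-0.5,0],"turn": [0,0,0],"jaw": 0.4},
    {"offset": [0,-0.7,0],"turn": [0,0,0],"jaw": 0.4},
    {"offset": [0,-0.8,0],"turn": [0,0,0],"jaw": 0.4},
    {"offset": [0,-0.8,0],"turn": [0,0,0],"jaw": 0.4},
    {"offset": [0,-0.8,0],"turn": [0,0,0],"jaw": 0.4},
    {"offset": [0,0,0],"turn": [0,0,0],"jaw": 0.4}
  ]
}}

```text
time: 31.9
ee_pos: [407.1, 345.3, 257.1]
orientation: [-0.816, 1.106, -1.581]
ft_force: [0.3, -0.5, 0.0]
opening: 34.1
```

```bash
python3 - <<'E'
from ea import *
import pickle
s=env.read_state();w=cam("wrist");t=cam("top");c=cam("scene")
cv2.imwrite("pics/w25.png",w["pixels"]);cv2.imwrite("pics/s25.png",cv2.resize(c["pixels"],None,fx=1.5,fy=1.5));cv2.imwrite("pics/t25.png",cv2.resize(t["pixels"],None,fx=1.5,fy=1.5))
# overlay expected plate
crop(c["pixels"],270,90,350,170,8,"pics/s25e.png")
full=lambda p,o,k:(np.array(p,float)+.5)/k-.5+np.array(o)
from rest import mid,n,M
print("expected lid knob top in scene/top",proj(c,[mid+n*64]),proj(t,[mid+n*64]))
print("plate exp corners scene",proj(c,[seat+bx*4+ey*a+bz*b for a,b in[(-45,0),(45,0),(45,90),(-45,90)]]))
E
```

```text
expected lid knob top in scene/top [[165.02554649 280.4147289 ]] [[372.72423893 196.18303647]]
plate exp corners scene [[303.97420878 147.18765221]
 [322.4815233  133.40532434]
 [318.60196661 108.67548634]
 [299.06296491 122.30524285]]
```

View pics/w25.png

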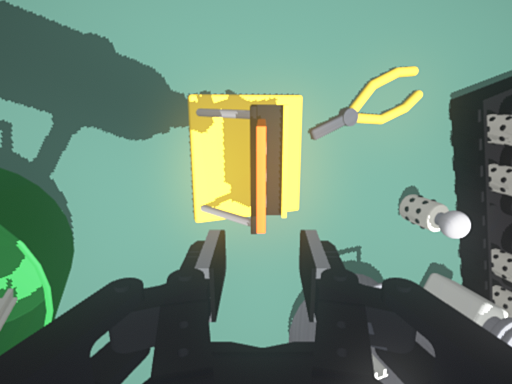

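View pics/s25.png

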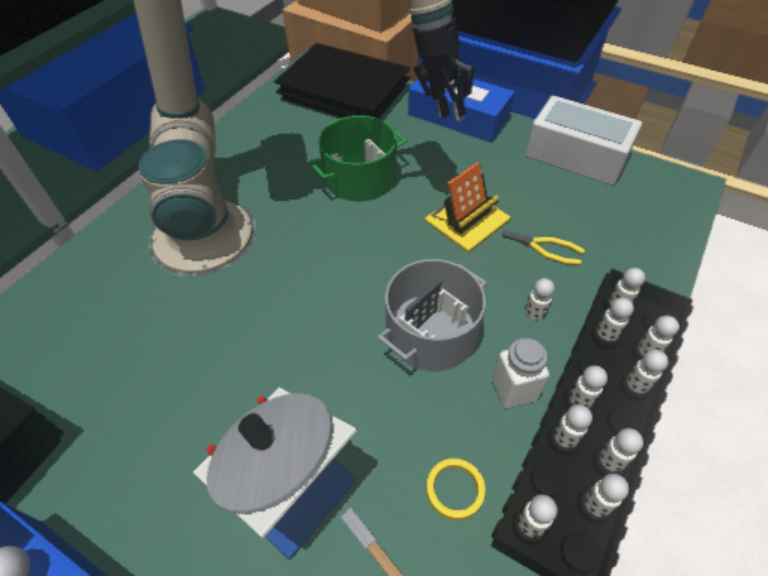

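View pics/t25.png

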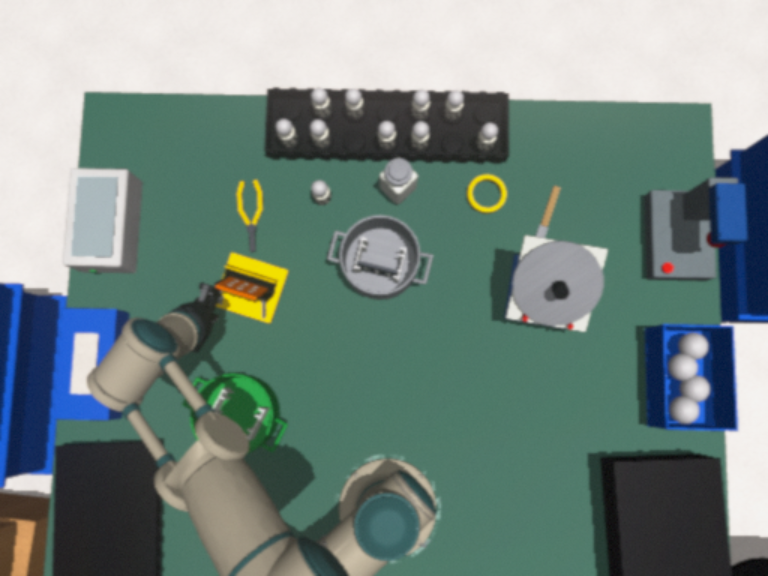

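View pics/s25e.png

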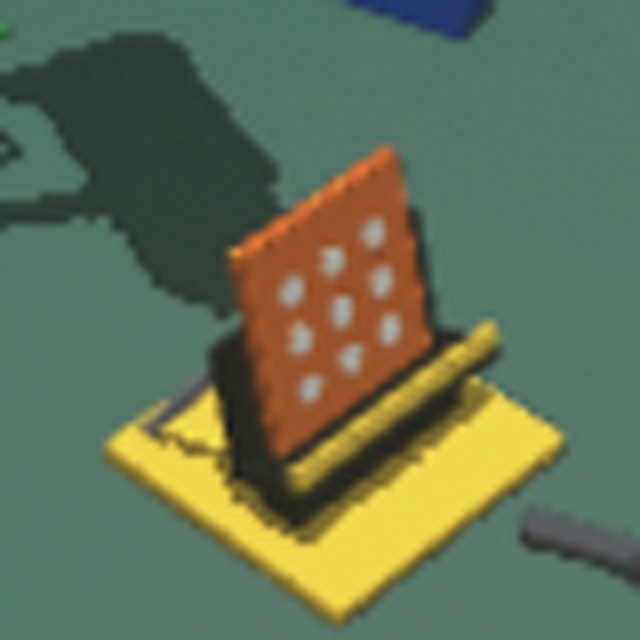

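```bash
python3 - <<'E'
from bench import env
print(env.read_state()["time"]); print(env.finish_job())
E
```

```text
32.05
the job is handed in; nothing more can be done
None
```

The lid is on the drip rest, the orange plate is on the easel, and I handed the job in at 32 s of the 59 s allowed. The hand-in gives no verdict, so what follows rests on my own last checks.

- **Lid:** I measured the deck's middle at about 152 mm from the images, and contact came within 1 mm of that. I slid the lid down the slope until the wrist force showed it against the pins, then let go. The last wrist force I read while seating it was about 15 N. In the final picture the knob is within about 1 pixel of its expected place.
- **Orange plate:** I drew it up out of its slot, tilted it 20°, lowered it into the trough and pressed it lightly against the board (about 8 N), then released it. Its corners in the final picture are within about 2 pixels of the model, so I put it roughly 5 mm off centre along the trough.
- **Other objects:** The grey plate is still in its slot and the other things look unmoved. I judged these by eye and did not measure them. The gripper was empty and clear of everything at hand-in.

**Disagreements:**
- The two fixed cameras differed by about 5 mm on the knob, which I settled with the wrist camera.
- My first easel fit failed because I had matched the corners wrongly; I corrected it and it then fitted to about 1 pixel.
- Long moves drifted by up to about 10 mm sideways. I corrected the drift before each grasp and placement.

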